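# Sizing sawn bar blanks in a go/no-go ring box

### The arm

A 7-joint arm with a two-finger parallel gripper is mounted at the origin on a cart in front of the work surface, level with it; the furniture and walls round the work are solid. World frame = base frame: x ahead of the robot, y to its left, z up, the work surface at z = 0. Lengths are in mm, angles in rad, forces in N, time in s.
With the tool pointing down it reaches from about 400 to 900 mm from the base axis. Payload 5.6 kg.
Tool frame: the origin (TCP) lies midway between the tips of the shut fingers; the grasp point (between the pads) lies 19 mm behind it; z points along the fingers, y is the line along which they close (so a half turn about z gives the same grasp; the last joint's range is limited). The gripper opens to 92 mm and grips with 3 to 60 N. Pads are 20 mm wide; open, the fingers measure 128 mm over their backs; the gripper's body (75 mm by 189 mm) begins 69 mm behind the grasp point.
Start: joints at [-1.383, 0.468, -0.012, 1.603, 0.006, 1.071, -0.056], TCP at [148.733, 632.762, 214.592] pointing down, gripper open.
Joint ranges: [-2.53, 2.53], [-0.31, 2.02], [-1.57, 1.55], [0.28, 2.44], [-1.29, 4.43], [0.15, 1.84], [-2.92, 2.92]. Speed limits (rad/s): [2.57, 2.57, 3.14, 3.14, 3.14, 3.14, 3.14].

### API

Orientations are given as a rotation vector (axis times angle).
In Python, from bench import robot, eyes gives the robot as it stands.
- The arm moves only by the shell command python3 -m pendant 'ROWS' [FORCE]. ROWS is JSON, a list of rows, each an object of numbers: "wx", "wy", "wz": the turn, a rotation vector about the tool's x, y, z in rad; "tx", "ty", "tz": the shift along the tool's x, y, z in m; "fingers": the finger opening in m, from 0 to 0.0919. In form: [{"wx": .., "wy": .., "wz": .., "tx": .., "ty": .., "tz": .., "fingers": ..}, ...]. A call has 1 to 5 rows; each row shifts and turns the commanded pose from where the row before left it, along the tool's axes as they then stand; what a row does not reach is not made up. A row lasts 1/10 s, in which the tool goes at most 50 mm and 8.59 degrees, less where a joint would pass 70% of its speed; a pose out of reach is approached as far as the arm can. A call is refused whole if a number of a shift passes 0.05 or a number of a turn 0.15, either way. A call with a gripper value outside its range is refused whole. The fingers move at their own pace and stop on an object; FORCE is the grip in N (left out, the last holds). Time passes only in rows, so rows that do not move let the fingers close. It gives the time, the measured TCP pose, the force, the opening and the grip force at its end, in the units of the state.
- robot.get_state(): the state, without advancing time (a new reading comes with each control period).
- eyes.get_image(name): name is "scene" or "side" or "wrist"; returns a dict with "pixels" (400x640x3 uint8, red, green, blue), "vfov" (degrees; the focal length in pixels is half the picture's height over the tangent of half this angle, whatever the lens; pixels are square), "cx", "cy" (the principal point, pixels), "dist_coeffs" ([k1, k2, p1, p2, k3] as OpenCV has them; the pictures are not rectified), "extrinsics" (4x4, takes a point from camera to world coordinates). Camera axes: x right, y down, z forward; pixel columns grow to the right and rows downward; lengths in mm; the calibration is good to about 2 mm. A picture is of the moment at which its call begins. There is no depth.
- robot.hand_in(): hands the job in; it is judged then, once.
The state is a dict: "t": time; "joint_pos": joint angles; "qd": joint speeds; "joint_torque": joint torques, N m; "ee_pos": TCP position; "tool_rot": TCP orientation; "force": force on the tool from outside, world axes, zero at the start; "wrist_torque": the same for the moment, N m; "opening": finger opening in mm; "finger_force": force on a finger pad.
Only numpy, scipy, OpenCV 4.12 (cv2) and the standard library are available. Lean on these libraries where they do the work, as an engineer would, in place of code of your own. Each camera call takes 0.05 s, during which the arm holds its last target. There are 200 camera calls.

### The job

Size the short sawn round-bar blanks standing on the bench: lift the loose lid off the grey sizing box by its knob and set it down flat on the worktop, then find the narrowest ring of the row that each blank will pass (offer it to the rings from the widest down until one stops it) and let it drop through that ring, so that it stands on the smaller ring just below. When all the blanks stand in the box, put the lid back on squarely; leave the mug and the tape measure where they are.

Things in the scene. Friction and masses are not known exactly. Their poses are not given: they have to be found in the camera images.
- sizing_box: grey steel go/no-go box with clear sides, fixed, 74 x 300 x 84 mm (x, y, z), origin under its centre; row of five bright rings flush in its flat top along y, 58 mm apart, widest at +y; 29 mm below each, at the end of six guide rods, lies the next smaller ring: a blank that passes the upper one and not the lower fills the place, 3 mm below the top; if it passes both it is lost in the box
- ring_1 (a point): centre of the first (widest) ring of the row, at the box's flat top, 84 mm above the worktop; bore 48.5 mm, 10 mm deep (the ring below it 42.5 mm); axes as the box's
- ring_2 (a point): centre of the second ring of the row, at the box's flat top, 84 mm above the worktop; bore 42.5 mm, 10 mm deep (the ring below it 36.5 mm); axes as the box's
- ring_3 (a point): centre of the third ring of the row, at the box's flat top, 84 mm above the worktop; bore 36.5 mm, 10 mm deep (the ring below it 30.5 mm); axes as the box's
- ring_4 (a point): centre of the fourth ring of the row, at the box's flat top, 84 mm above the worktop; bore 30.5 mm, 10 mm deep (the ring below it 24.5 mm); axes as the box's
- ring_5 (a point): centre of the fifth (narrowest) ring of the row, at the box's flat top, 84 mm above the worktop; bore 24.5 mm, 10 mm deep (the ring below it 18.5 mm); axes as the box's
- box_lid: loose grey lid of the box, 86 x 312 mm, 15 mm high without its knob, 0.35 kg, its 12 mm deep rim hangs 3 mm clear round the box top; origin at the centre of the rim's underside, y along its length; black bar knob on its middle, 16 mm wide (x), 46 mm long (y), from 22 to 44 mm above the origin. Seated, its origin is 72 mm above the box's; either way round
- blank_a: a short solid blank sawn from round steel bar, bright, standing on end, 26 mm high, ends deburred with a 1 mm chamfer, 0.06 to 0.41 kg; its diameter is 22, 28, 34, 40 or 46 mm (not told which; no two alike); origin at its centre, z along its axis; may be absent
- blank_b: a short solid blank sawn from round steel bar, bright, standing on end, 26 mm high, ends deburred with a 1 mm chamfer, 0.06 to 0.41 kg; its diameter is 22, 28, 34, 40 or 46 mm (not told which; no two alike); origin at its centre, z along its axis; may be absent
- blank_c: a short solid blank sawn from round steel bar, bright, standing on end, 26 mm high, ends deburred with a 1 mm chamfer, 0.06 to 0.41 kg; its diameter is 22, 28, 34, 40 or 46 mm (not told which; no two alike); origin at its centre, z along its axis; may be absent
- blank_d: a short solid blank sawn from round steel bar, bright, standing on end, 26 mm high, ends deburred with a 1 mm chamfer, 0.06 to 0.41 kg; its diameter is 22, 28, 34, 40 or 46 mm (not told which; no two alike); origin at its centre, z along its axis; may be absent
- blank_e: a short solid blank sawn from round steel bar, bright, standing on end, 26 mm high, ends deburred with a 1 mm chamfer, 0.06 to 0.41 kg; its diameter is 22, 28, 34, 40 or 46 mm (not told which; no two alike); origin at its centre, z along its axis; may be absent
- enamel_mug: bystander: grey enamel mug, 81 x 108 x 80 mm, origin under its middle
- tape_measure: bystander: pocket tape measure, 34 x 76 x 66 mm, origin under its middle
Not all that is in view belongs to the job. Leave any blue look-alike of the blank_b alone.

How it is judged:
By the outcome, as a careful person would: the job done as asked, in the order asked, and still so for the second after the job is handed in, with the robot touching nothing.
Of blank_a, blank_b, blank_c, blank_d, blank_e only 3 to 4 are there at a start; the rules pass over those that are not, and their reading is None.
At some moment in a run one of blank_a, blank_b, blank_c, blank_d, blank_e may be knocked a few centimetres aside while the robot is not near it.
It also fails if it takes over 210 s, if anything falls off the work surface, if the arm or the gripper's body presses on something with over 40 N, if the wrist force passes 120 N, or if a joint passes its speed limit or range.

## Working session

There is one attempt and no reset: what is moved stays moved. The work goes in short steps, Python scripts to look and compute and a shell command to move; the robot and the scene stay as the last step left them, time stands still between calls to the robot, and variables do not carry over. Pictures are saved under pics/ and viewed, at most 14 in all, crops included, and the job is handed in when it is done.

```bash
mkdir -p pics; ls; python3 - <<'E'
from bench import robot, eyes
import cv2,numpy as np
for n in("scene","side","wrist"):
    im=eyes.get_image(n); cv2.imwrite(f"pics/{n}0.png",im["pixels"][:,:,::-1])
    print(n,im["vfov"],im["cx"],im["cy"],im["dist_coeffs"]); print(np.round(im["extrinsics"],3).tolist())
print(robot.get_state())
E
```

```text
pics
scene 45.33045771146311 316.0314583682642 205.06703973167774 [-0.0575976  0.         0.         0.         0.       ]
[[-0.78, -0.422, 0.461, -190.517], [-0.625, 0.522, -0.58, 887.685], [0.004, -0.741, -0.671, 1111.482], [0.0, 0.0, 0.0, 1.0]]
side 49.139775103606894 324.4707679235944 201.42078579692938 [-0.09270991  0.          0.          0.          0.        ]
[[0.999, 0.033, -0.039, 582.114], [0.051, -0.552, 0.832, -1139.19], [0.005, -0.833, -0.553, 851.752], [0.0, 0.0, 0.0, 1.0]]
wrist 66.30978341405542 319.1794089659044 203.29554029998476 [0.01686796 0.         0.         0.         0.        ]
[[0.229, 0.935, 0.273, 71.198], [0.973, -0.219, -0.065, 650.542], [-0.001, 0.28, -0.96, 382.147], [0.0, 0.0, 0.0, 1.0]]
{'t': 0.15, 'joint_pos': array([-1.38300058,  0.46820196, -0.01155933,  1.60338363,  0.00601165,
        1.07138565, -0.0563124 ]), 'qd': array([ 0.00115656, -0.00285514, -0.00145249, -0.00338482, -0.00042173,
        0.00069877, -0.00085919]), 'joint_torque': array([ 1.23224148e-03, -5.20952976e+01, -1.20790961e-02, -2.43976039e+01,
       -5.66392997e-02,  1.52886246e-02,  1.26614677e-04]), 'ee_pos': array([148.68123225, 632.32377234, 213.8533592 ]), 'tool_rot': array([-3.61899349e-01, -3.12065502e+00,  2.11311779e-03]), 'force': array([ 0.10132902,  0.22807383, -0.22243094]), 'wrist_torque': array([0.05340367, 0.02176524, 0.02836324]), 'finger_force': 0.0, 'opening': 91.89782262114824}
```

View pics/scene0.png

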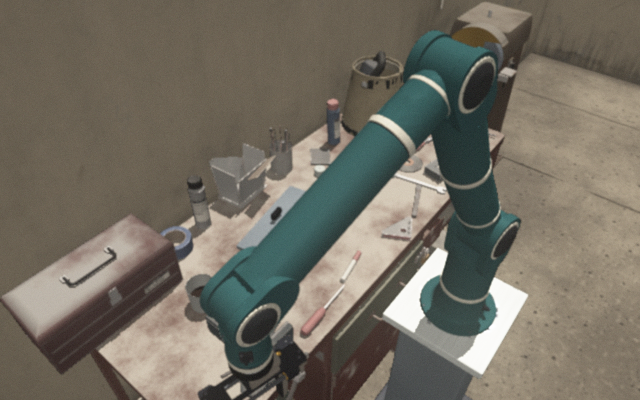

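View pics/side0.png

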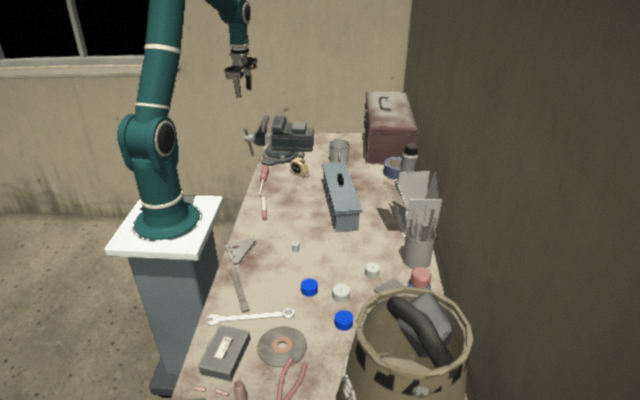

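The side view shows the lidded box (knob about (340,180)), three bright blanks at about (295,245), (341,292) and (372,270), and blue look-alikes at (309,287) and (344,320). The mug is at (340,150) and the tape measure at (300,168). In the scene view the arm hides part of the bench.

```bash
cat > h.py <<'E'
from bench import robot, eyes
import cv2, numpy as np
from scipy.spatial.transform import Rotation as R
def snap(n, f=None):
    im=eyes.get_image(n)
    if f: cv2.imwrite(f"pics/{f}.png",im["pixels"][:,:,::-1])
    return im
def K(im):
    f=200/np.tan(np.radians(im["vfov"]/2)); return np.array([[f,0,im["cx"]],[0,f,im["cy"]],[0,0,1.]])
def ray(im,uv):
    p=cv2.undistortPoints(np.array(uv,float).reshape(-1,1,2),K(im),np.array(im["dist_coeffs"])).reshape(-1,2)
    E=np.array(im["extrinsics"]); d=np.c_[p,np.ones(len(p))]@E[:3,:3].T
    return E[:3,3],d
def plane(im,uv,z):
    o,d=ray(im,uv); return o+d*((z-o[2])/d[:,2])[:,None]
def tri(obs):  # [(im,uv),...] -> least-squares point, rms
    A=np.zeros((3,3));b=np.zeros(3);L=[]
    for im,uv in obs:
        o,d=ray(im,uv); d=d[0]/np.linalg.norm(d[0]); P=np.eye(3)-np.outer(d,d); A+=P;b+=P@o;L.append((o,P))
    x=np.linalg.solve(A,b); return x,[round(float(np.linalg.norm(P@(x-o))),1) for o,P in L]
def proj(im,pts):
    E=np.linalg.inv(im["extrinsics"]); return cv2.projectPoints(np.array(pts,float).reshape(-1,3),cv2.Rodrigues(E[:3,:3])[0],E[:3,3],K(im),np.array(im["dist_coeffs"]))[0].reshape(-1,2)
def blobs(mask,lo,hi):
    n,l,s,c=cv2.connectedComponentsWithStats(mask.astype(np.uint8)); return [(np.round(c[i],1).tolist(),s[i].tolist()) for i in range(1,n) if lo<s[i][4]<hi]
def go(xyz, yaw=None):
    """shift/turn in tool axes (m, rad) to bring TCP to xyz, tool down, tool y along world yaw (deg)"""
    s=robot.get_state(); r=R.from_rotvec(s["tool_rot"]); M=r.as_matrix(); y0=np.arctan2(M[1,1],M[0,1])
    if yaw is None: a=y0
    else:
        a=np.radians(yaw); a=y0+(a-y0+np.pi/2)%np.pi-np.pi/2
    yv=np.array([np.cos(a),np.sin(a),0]);zv=np.array([0,0,-1.]);T=np.c_[np.cross(yv,zv),yv,zv]
    w=(r.inv()*R.from_matrix(T)).as_rotvec()
    d=np.array(xyz)-s["ee_pos"]
    print("t",round(s["t"],2),"at",np.round(s["ee_pos"],1),"yaw",round(np.degrees(y0),1),"open",round(s["opening"],1),"F",np.round(s["force"],1),"ff",round(s["finger_force"],1))
    print(" turn first w",np.round(w,3),"| shift now axes m",np.round(M.T@d/1000,4),"| after turn",np.round(T.T@d/1000,4))
E
python3 - <<'E'
from h import *
im=snap("side"); 
for n,uv in dict(b1=(295,246),b2=(341,292),b3=(372,270),blue1=(309,287),blue2=(344,320)).items(): print(n,plane(im,[uv],26)[0].round())
print("knob",plane(im,[(340,180)],110)[0].round(),"corners",plane(im,[(322,165),(349,163),(360,210),(334,212)],87).round().tolist())
print("tape",plane(im,[(300,168)],30).round(),"mug",plane(im,[(340,150)],40).round())
go([600,200,400],0)
E
```

```text
b1 [ 448. -140.   26.]
b2 [ 588. -321.   26.]
b3 [ 672. -232.   26.]
blue1 [ 503. -308.   26.]
blue2 [ 597. -416.   26.]
knob [574. 108. 110.] corners [[506.0, 249.0, 87.0], [604.0, 270.0, 87.0], [639.0, -30.0, 87.0], [560.0, -45.0, 87.0]]
tape [[418. 323.  30.]] mug [[568. 465.  40.]]
t 0.2 at [148.7 632.4 214. ] yaw 76.8 open 92.1 F [0.3 0.3 0.6] ff 0.0
 turn first w [-1.00e-03  1.00e-03  1.34e+00] | shift now axes m [-0.5383 -0.3179 -0.1856] | after turn [-0.4324  0.4513 -0.186 ]
```

View pics/wrist0.png

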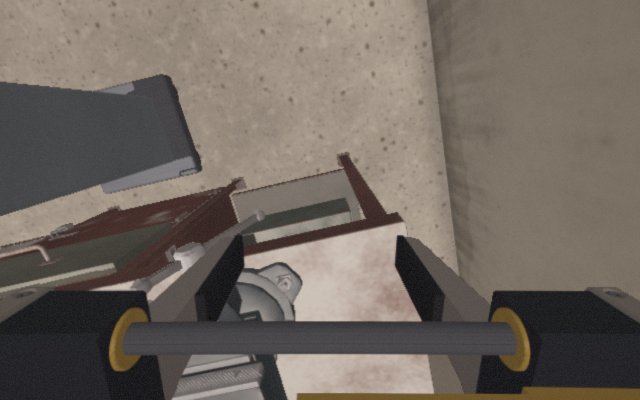

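The wrist view only shows the vise corner. The camera sits on the tool's +x side and image right is tool +y. Next I move over the box.

```bash
python3 -m pendant '[{"tz":-0.04},{"tz":-0.04},{"tx":-0.036,"ty":-0.03,"tz":-0.009},{"tx":-0.036,"ty":-0.03,"tz":-0.009},{"tx":-0.036,"ty":-0.03}]' 40
python3 -m pendant '[{"tx":-0.036,"ty":-0.03},{"tx":-0.036,"ty":-0.03},{"tx":-0.036,"ty":-0.03},{"tx":-0.036,"ty":-0.03},{"tx":-0.036,"ty":-0.03}]'
python3 -m pendant '[{"tx":-0.036,"ty":-0.03},{"tx":-0.036,"ty":-0.03},{"tx":-0.036,"ty":-0.03},{"tx":-0.036,"ty":-0.03},{"tx":-0.036,"ty":-0.03}]'
python3 -m pendant '[{"wz":0.149},{"wz":0.149},{"wz":0.149},{"wz":0.149},{"wz":0.149}]'
python3 -m pendant '[{"wz":0.149},{"wz":0.149},{"wz":0.149},{},{}]'
python3 - <<'E'
from h import *
go([575,60,350],8.6)
snap("wrist","w1");snap("side","s1");snap("scene","c1")
E
```

```text
t 0.2 at [148.7 632.4 214. ] yaw 76.8 open 92.1 F [0.3 0.3 0.6] ff 0.0
 turn first w [-1.00e-03  1.00e-03  1.19e+00] | shift now axes m [-0.546  -0.4598 -0.1355] | after turn [-0.6297  0.336  -0.136 ]invalid input at $[0]: expected keys wx, wy, wz, tx, ty, tz, fingers
invalid input at $[0]: expected keys wx, wy, wz, tx, ty, tz, fingers
invalid input at $[0]: expected keys wx, wy, wz, tx, ty, tz, fingers
invalid input at $[0]: expected keys wx, wy, wz, tx, ty, tz, fingers
invalid input at $[0]: expected keys wx, wy, wz, tx, ty, tz, fingers
```

```bash
python3 -m pendant '[{"wx":0,"wy":0,"wz":0,"tx":0,"ty":0,"tz":-0.04,"fingers":0.0919},{"wx":0,"wy":0,"wz":0,"tx":0,"ty":0,"tz":-0.04,"fingers":0.0919},{"wx":0,"wy":0,"wz":0,"tx":-0.036,"ty":-0.03,"tz":-0.009,"fingers":0.0919},{"wx":0,"wy":0,"wz":0,"tx":-0.036,"ty":-0.03,"tz":-0.009,"fingers":0.0919},{"wx":0,"wy":0,"wz":0,"tx":-0.036,"ty":-0.03,"tz":-0.009,"fingers":0.0919}]' 40
python3 -m pendant '[{"wx":0,"wy":0,"wz":0,"tx":-0.036,"ty":-0.03,"tz":-0.009,"fingers":0.0919},{"wx":0,"wy":0,"wz":0,"tx":-0.036,"ty":-0.03,"tz":-0.009,"fingers":0.0919},{"wx":0,"wy":0,"wz":0,"tx":-0.036,"ty":-0.03,"tz":-0.009,"fingers":0.0919},{"wx":0,"wy":0,"wz":0,"tx":-0.036,"ty":-0.03,"tz":0,"fingers":0.0919},{"wx":0,"wy":0,"wz":0,"tx":-0.036,"ty":-0.03,"tz":0,"fingers":0.0919}]' >/dev/null
python3 -m pendant '[{"wx":0,"wy":0,"wz":0,"tx":-0.036,"ty":-0.03,"tz":0,"fingers":0.0919},{"wx":0,"wy":0,"wz":0,"tx":-0.036,"ty":-0.03,"tz":0,"fingers":0.0919},{"wx":0,"wy":0,"wz":0,"tx":-0.036,"ty":-0.03,"tz":0,"fingers":0.0919},{"wx":0,"wy":0,"wz":0,"tx":-0.036,"ty":-0.03,"tz":0,"fingers":0.0919},{"wx":0,"wy":0,"wz":0,"tx":-0.036,"ty":-0.03,"tz":0,"fingers":0.0919}]' >/dev/null
python3 -m pendant '[{"wx":0,"wy":0,"wz":0.149,"tx":0,"ty":0,"tz":0,"fingers":0.0919},{"wx":0,"wy":0,"wz":0.149,"tx":0,"ty":0,"tz":0,"fingers":0.0919},{"wx":0,"wy":0,"wz":0.149,"tx":0,"ty":0,"tz":0,"fingers":0.0919},{"wx":0,"wy":0,"wz":0.149,"tx":0,"ty":0,"tz":0,"fingers":0.0919}]' >/dev/null
python3 -m pendant '[{"wx":0,"wy":0,"wz":0.149,"tx":0,"ty":0,"tz":0,"fingers":0.0919},{"wx":0,"wy":0,"wz":0.149,"tx":0,"ty":0,"tz":0,"fingers":0.0919},{"wx":0,"wy":0,"wz":0.149,"tx":0,"ty":0,"tz":0,"fingers":0.0919},{"wx":0,"wy":0,"wz":0.149,"tx":0,"ty":0,"tz":0,"fingers":0.0919},{"wx":0,"wy":0,"wz":0,"tx":0,"ty":0,"tz":0,"fingers":0.0919}]'
python3 - <<'E'
from h import *
go([575,60,350],8.6)
snap("wrist","w1");snap("side","s1");snap("scene","c1")
E
```

```text
t: 0.85
ee_pos: [234.0, 519.1, 322.1]
tool_rot: [0.361, 3.121, 0.001]
force: [1.0, 0.4, -0.3]
opening: 91.8
finger_force: 0.0
t: 2.75
ee_pos: [515.0, 146.0, 348.7]
tool_rot: [2.052, 2.379, 0.0]
force: [-0.1, -0.0, -0.3]
opening: 91.9
finger_force: 0.0
t 2.75 at [515.  146.  348.7] yaw 8.5 open 91.9 F [-0.1 -0.  -0.3] ff 0.0
 turn first w [ 0.    -0.    -0.002] | shift now axes m [-0.0939  0.0467 -0.0013] | after turn [-0.0941  0.0465 -0.0013]
```

View pics/w1.png

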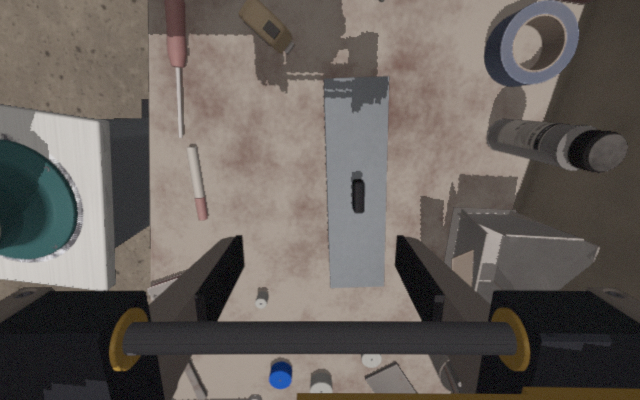

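The wrist view shows the lid with corners near (325,78), (387,77), (384,286), (330,286) and the knob at (358,196). Bright blanks are near (261,302), (372,359), (320,390), perhaps a fourth at (255,399), with a blue one at (280,375). The area left of the box is free for the lid. I'll measure from two views.

```bash
cat >> h.py <<'E'
def lidknob(im):
    p=im["pixels"].astype(int); b=p[:,:,2]-p[:,:,0]
    m=((b>8)&(p.sum(2)>200)).astype(np.uint8); m=cv2.morphologyEx(m,cv2.MORPH_OPEN,np.ones((5,5))); 
    return m
E
python3 - <<'E'
from h import *
import pickle
im=snap("wrist"); pickle.dump(im,open("w1.pkl","wb"))
p=im["pixels"].astype(int)
for uv in [(345,150),(300,150),(358,196),(372,359),(320,390),(261,301),(280,375)]: print(uv,p[uv[1],uv[0]])
m=lidknob(im); print(blobs(m,2000,60000))
k=(p.sum(2)<150); k[:,:330]=0;k[:,380:]=0;k[:150]=0;k[230:]=0; print("knob",blobs(k,100,2000))
E
```

```text
(345, 150) [135 135 139]
(300, 150) [163 152 142]
(358, 196) [44 44 45]
(372, 359) [166 162 158]
(320, 390) [166 163 159]
(261, 301) [178 176 171]
(280, 375) [ 39  91 176]
[([539.0, 42.3], [501, 2, 78, 83, 2481]), ([48.2, 220.0], [0, 169, 73, 89, 2514])]
knob [([357.7, 194.9], [352, 179, 12, 33, 360])]
```

```bash
python3 -m pendant '[{"wx":0,"wy":0,"wz":0,"tx":-0.05,"ty":0,"tz":0,"fingers":0.0919},{"wx":0,"wy":0,"wz":0,"tx":-0.05,"ty":0,"tz":0,"fingers":0.0919},{"wx":0,"wy":0,"wz":0,"tx":-0.05,"ty":0,"tz":0,"fingers":0.0919},{"wx":0,"wy":0,"wz":0,"tx":0,"ty":0,"tz":0,"fingers":0.0919},{"wx":0,"wy":0,"wz":0,"tx":0,"ty":0,"tz":0,"fingers":0.0919}]'
python3 - <<'E'
from h import *
import pickle
im=snap("wrist","w2"); pickle.dump(im,open("w2.pkl","wb"))
E
```

```text
t: 3.45
ee_pos: [537.2, -3.5, 348.7]
tool_rot: [-2.053, -2.378, -0.001]
force: [-0.1, 0.9, -0.8]
opening: 91.8
finger_force: 0.0
```

View pics/w2.png

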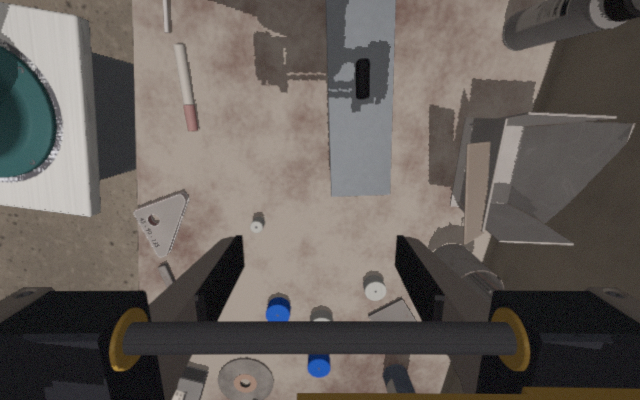

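The second view shows the knob at (362,79), the lid's near edge at y≈195, three blanks at (257,226), (375,291) and about (321,320), and blue look-alikes at (277,309) and (319,363).

```bash
python3 - <<'E'
from h import *
import pickle
ims=[pickle.load(open(f"w{i}.pkl","rb")) for i in (1,2)]
kn=[];cor=[]
for im,(ku,kv) in zip(ims,[(358,195),(362,79)]):
    p=im["pixels"].astype(int)
    k=(p.sum(2)<150); z=np.zeros_like(k); z[kv-30:kv+30,ku-18:ku+18]=1; c=[b for b in blobs(k&z,100,2000)]; print(c); kn.append(c[0][0])
    m=((p[:,:,2]-p[:,:,0])>-6); z[:]=0; z[:300 if kv>100 else 205,310:400]=1; m=cv2.morphologyEx((m&z).astype(np.uint8),cv2.MORPH_OPEN,np.ones((7,7)))
    q=max(cv2.findContours(m,0,2)[0],key=cv2.contourArea); r=cv2.minAreaRect(q); print(cv2.approxPolyDP(q,6,True).reshape(-1,2).tolist()); cor.append(q)
x,e=tri(list(zip(ims,kn))); print("knob",x.round(1),e)
for im in ims: print("ends on 114:",plane(im,[kn[ims.index(im)]],114).round(1))
q=cv2.approxPolyDP(cor[0],6,True).reshape(-1,2); P=plane(ims[0],q,87).round(1); print(P.tolist())
r=cv2.minAreaRect(plane(ims[0],cor[0].reshape(-1,2),87)[:,:2].astype(np.float32)); print(r)
s=eyes.get_image("side")
E
```

```text
[([357.7, 194.9], [352, 179, 12, 33, 360])]
[[388, 77], [325, 79], [330, 287], [383, 284]]
[([362.5, 78.3], [356, 58, 14, 41, 550])]
[[326, 0], [331, 195], [388, 194], [394, 0]]
knob [572.6 125.1 102.4] [0.3, 0.3]
ends on 114: [[570.3 127.8 114. ]]Traceback (most recent call last):
  File "<stdin>", line 11, in <module>
ValueError: The truth value of an array with more than one element is ambiguous. Use a.any() or a.all()
```

```bash
python3 - <<'E'
from h import *
import pickle
ims=[pickle.load(open(f"w{i}.pkl","rb")) for i in (1,2)]
q=[[388, 77], [325, 79], [330, 287], [383, 284]]
P=plane(ims[0],q,87); print(P.round(1).tolist(), "c",P.mean(0).round(1))
for a,b in((0,1),(1,2),(2,3),(3,0)): d=P[a]-P[b]; print(np.linalg.norm(d).round(1),np.degrees(np.arctan2(d[1],d[0])).round(1))
print("near corners tri",tri([(ims[0],(330,287)),(ims[1],(331,195))]),tri([(ims[0],(383.5,285)),(ims[1],(388.5,194.5))]))
for kn in((0,(357.7,194.9)),(1,(362.5,78.3))): print(plane(ims[kn[0]],[kn[1]],105).round(1))
for n,a,b in(("A",(261,302),(257,226.5)),("C",(372,359.5),(375,291)),):print(n,tri([(ims[0],a),(ims[1],b)]))
for n,z,ps in(("left obst",0,[(205,215),(190,150),(182,135),(178,66),(190,290),(292,47)]),): print(n,plane(ims[0],ps,z).round().tolist())
E
```

```text
[[584.3, 283.2, 87.0], [503.6, 268.6, 87.0], [559.3, -33.9, 87.0], [641.3, -15.9, 87.0]] c [572.1 125.5  87. ]
82.0 10.2
307.6 100.4
83.9 -167.6
304.4 -79.2
near corners tri (array([559.08626464, -34.45132132,  86.18277848]), [0.4, 0.4]) (array([645.04552399, -23.81299407,  75.84200757]), [1.0, 1.0])
[[571.9 125.7 105. ]]
[[572.6 124.8 105. ]]
A (array([ 445.69279516, -126.71615747,   16.99409909]), [0.1, 0.1])
C (array([ 673.03391052, -217.7227702 ,   23.6933965 ]), [1.6, 1.6])
left obst [[328.0, 23.0, 0.0], [298.0, 134.0, 0.0], [284.0, 157.0, 0.0], [276.0, 261.0, 0.0], [307.0, -132.0, 0.0], [447.0, 315.0, 0.0]]
```

```bash
python3 - <<'E'
from h import *
go([572.3,125.3,130],10.3)
E
```

```text
t 3.5 at [537.1  -1.8 348.5] yaw 8.5 open 92.1 F [-0.7  0.1 -0.2] ff 0.0
 turn first w [-0.    -0.001 -0.031] | shift now axes m [0.1204 0.0536 0.2186] | after turn [0.1188 0.0573 0.2185]
```

```bash
python3 -m pendant '[{"wx":0,"wy":0,"wz":-0.031,"tx":0,"ty":0,"tz":0,"fingers":0.0919},{"wx":0,"wy":0,"wz":0,"tx":0.039,"ty":0.019,"tz":0.01,"fingers":0.0919},{"wx":0,"wy":0,"wz":0,"tx":0.04,"ty":0.019,"tz":0.02,"fingers":0.0919},{"wx":0,"wy":0,"wz":0,"tx":0.04,"ty":0.019,"tz":0.02,"fingers":0.0919},{"wx":0,"wy":0,"wz":0,"tx":0,"ty":0,"tz":0.04,"fingers":0.05}]' >/dev/null
python3 -m pendant '[{"wx":0,"wy":0,"wz":0,"tx":0,"ty":0,"tz":0.04,"fingers":0.05},{"wx":0,"wy":0,"wz":0,"tx":0,"ty":0,"tz":0.04,"fingers":0.05},{"wx":0,"wy":0,"wz":0,"tx":0,"ty":0,"tz":0.04,"fingers":0.05},{"wx":0,"wy":0,"wz":0,"tx":0,"ty":0,"tz":0,"fingers":0.05},{"wx":0,"wy":0,"wz":0,"tx":0,"ty":0,"tz":0,"fingers":0.05}]'
python3 - <<'E'
from h import *
go([572.3,125.3,92],10.3)
im=snap("wrist","w3"); print(proj(im,[[572.3,125.3,105]]))
k=im["pixels"].astype(int).sum(2)<150; print(blobs(k,300,60000))
E
```

```text
t: 4.5
ee_pos: [571.9, 126.2, 138.8]
tool_rot: [-2.011, -2.413, 0.001]
force: [-0.6, 0.4, 0.2]
opening: 50.5
finger_force: 0.0
t 4.5 at [571.9 126.2 138.8] yaw 10.4 open 50.5 F [-0.6  0.4  0.2] ff 0.0
 turn first w [-0.001 -0.     0.002] | shift now axes m [-0.001   0.0002  0.0468] | after turn [-0.001   0.0002  0.0468]
[[319.92175181 232.2609848 ]]
[([320.1, 233.3], [309, 200, 23, 67, 1260]), ([190.3, 333.2], [12, 236, 417, 164, 17295]), ([491.5, 340.9], [410, 290, 221, 104, 12144])]
```

View pics/w3.png

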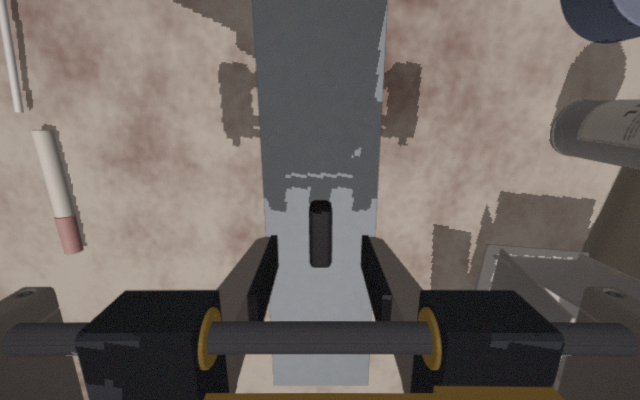

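The knob is between the fingers at (320,233), as projected. Descend, grip and lift.

```bash
python3 -m pendant '[{"wx":0,"wy":0,"wz":0,"tx":0,"ty":0,"tz":0.025,"fingers":0.05},{"wx":0,"wy":0,"wz":0,"tx":0,"ty":0,"tz":0.021,"fingers":0.05},{"wx":0,"wy":0,"wz":0,"tx":0,"ty":0,"tz":0,"fingers":0.0},{"wx":0,"wy":0,"wz":0,"tx":0,"ty":0,"tz":0,"fingers":0.0},{"wx":0,"wy":0,"wz":0,"tx":0,"ty":0,"tz":0,"fingers":0.0}]' 45
python3 -m pendant '[{"wx":0,"wy":0,"wz":0,"tx":0,"ty":0,"tz":0,"fingers":0.0},{"wx":0,"wy":0,"wz":0,"tx":0,"ty":0,"tz":0,"fingers":0.0},{"wx":0,"wy":0,"wz":0,"tx":0,"ty":0,"tz":-0.01,"fingers":0.0},{"wx":0,"wy":0,"wz":0,"tx":0,"ty":0,"tz":-0.02,"fingers":0.0},{"wx":0,"wy":0,"wz":0,"tx":0,"ty":0,"tz":-0.02,"fingers":0.0}]'
python3 -m pendant '[{"wx":0,"wy":0,"wz":0,"tx":0,"ty":0,"tz":-0.02,"fingers":0.0},{"wx":0,"wy":0,"wz":0,"tx":0,"ty":0,"tz":-0.02,"fingers":0.0},{"wx":0,"wy":0,"wz":0,"tx":0,"ty":0,"tz":0,"fingers":0.0},{"wx":0,"wy":0,"wz":0,"tx":0,"ty":0,"tz":0,"fingers":0.0}]'
python3 - <<'E'
from h import *
go([467,91,92-72],10.3)
snap("wrist","w4")
E
```

```text
t: 5.05
ee_pos: [573.6, 125.4, 94.8]
tool_rot: [2.013, 2.41, 0.005]
force: [0.6, 0.1, 0.1]
opening: 27.7
finger_force: 0.0
t: 5.55
ee_pos: [571.2, 124.6, 142.8]
tool_rot: [-2.014, -2.41, 0.003]
force: [0.9, 0.2, -5.1]
opening: 15.5
finger_force: 45.0
t: 5.95
ee_pos: [571.6, 124.9, 182.3]
tool_rot: [-2.014, -2.411, 0.0]
force: [0.7, 1.4, -4.1]
opening: 15.8
finger_force: 45.0
t 5.95 at [571.6 124.9 182.3] yaw 10.3 open 15.8 F [ 0.7  1.4 -4.1] ff 45.0
 turn first w [-0.    -0.    -0.001] | shift now axes m [-0.0148 -0.1089  0.1623] | after turn [-0.0147 -0.109   0.1623]
```

View pics/w4.png

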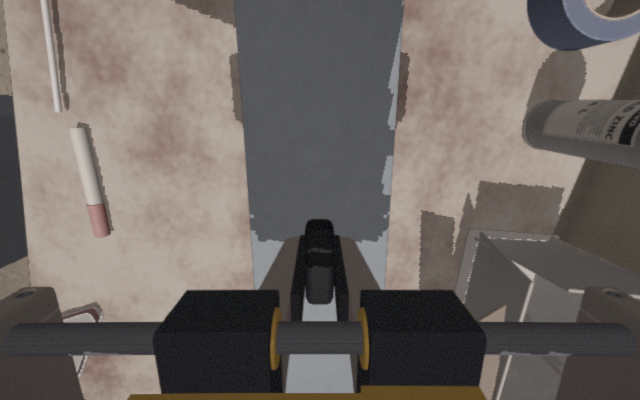

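The lid is held level (about 4 N extra load) and clear of the box. Set it down on the free area.

```bash
python3 -m pendant '[{"wx":0,"wy":0,"wz":0,"tx":-0.005,"ty":-0.036,"tz":0,"fingers":0.0},{"wx":0,"wy":0,"wz":0,"tx":-0.005,"ty":-0.036,"tz":0,"fingers":0.0},{"wx":0,"wy":0,"wz":0,"tx":-0.005,"ty":-0.037,"tz":0,"fingers":0.0},{"wx":0,"wy":0,"wz":0,"tx":0,"ty":0,"tz":0.04,"fingers":0.0},{"wx":0,"wy":0,"wz":0,"tx":0,"ty":0,"tz":0.04,"fingers":0.0}]' >/dev/null
python3 -m pendant '[{"wx":0,"wy":0,"wz":0,"tx":0,"ty":0,"tz":0.04,"fingers":0.0},{"wx":0,"wy":0,"wz":0,"tx":0,"ty":0,"tz":0.02,"fingers":0.0},{"wx":0,"wy":0,"wz":0,"tx":0,"ty":0,"tz":0.012,"fingers":0.0},{"wx":0,"wy":0,"wz":0,"tx":0,"ty":0,"tz":0.004,"fingers":0.0},{"wx":0,"wy":0,"wz":0,"tx":0,"ty":0,"tz":0,"fingers":0.0}]'
python3 -m pendant '[{"wx":0,"wy":0,"wz":0,"tx":0,"ty":0,"tz":0.003,"fingers":0.0},{"wx":0,"wy":0,"wz":0,"tx":0,"ty":0,"tz":0.002,"fingers":0.0},{"wx":0,"wy":0,"wz":0,"tx":0,"ty":0,"tz":0,"fingers":0.0},{"wx":0,"wy":0,"wz":0,"tx":0,"ty":0,"tz":0,"fingers":0.0}]'
```

```text
t: 7.0
ee_pos: [467.6, 90.6, 26.4]
tool_rot: [-2.014, -2.411, 0.001]
force: [-1.3, -0.7, -4.6]
opening: 15.9
finger_force: 45.0
t: 7.4
ee_pos: [467.8, 90.9, 22.0]
tool_rot: [2.014, 2.411, 0.001]
force: [0.4, 0.4, -3.2]
opening: 15.9
finger_force: 45.0
```

```bash
python3 -m pendant '[{"wx":0,"wy":0,"wz":0,"tx":0,"ty":0,"tz":0.0015,"fingers":0.0},{"wx":0,"wy":0,"wz":0,"tx":0,"ty":0,"tz":0.001,"fingers":0.0},{"wx":0,"wy":0,"wz":0,"tx":0,"ty":0,"tz":0,"fingers":0.0},{"wx":0,"wy":0,"wz":0,"tx":0,"ty":0,"tz":0,"fingers":0.0}]'
python3 -m pendant '[{"wx":0,"wy":0,"wz":0,"tx":0,"ty":0,"tz":0,"fingers":0.05},{"wx":0,"wy":0,"wz":0,"tx":0,"ty":0,"tz":0,"fingers":0.05},{"wx":0,"wy":0,"wz":0,"tx":0,"ty":0,"tz":0,"fingers":0.05},{"wx":0,"wy":0,"wz":0,"tx":0,"ty":0,"tz":0,"fingers":0.05}]'
python3 -m pendant '[{"wx":0,"wy":0,"wz":0,"tx":0,"ty":0,"tz":-0.04,"fingers":0.05},{"wx":0,"wy":0,"wz":0,"tx":0,"ty":0,"tz":-0.05,"fingers":0.05},{"wx":0,"wy":0,"wz":0,"tx":0,"ty":0,"tz":-0.05,"fingers":0.0919},{"wx":0,"wy":0,"wz":0,"tx":0,"ty":0,"tz":-0.05,"fingers":0.0919},{"wx":0,"wy":0,"wz":0,"tx":0,"ty":0,"tz":-0.05,"fingers":0.0919}]'
python3 - <<'E'
from h import *
go([570,20,300],10.3)
E
```

```text
t: 7.8
ee_pos: [467.8, 91.0, 21.8]
tool_rot: [-2.013, -2.41, -0.003]
force: [-8.5, -2.8, 29.4]
opening: 15.5
finger_force: 45.0
t: 8.2
ee_pos: [467.6, 90.8, 19.0]
tool_rot: [2.014, 2.411, 0.0]
force: [0.2, -0.4, 0.0]
opening: 45.9
finger_force: 0.0
t: 8.7
ee_pos: [467.1, 90.5, 261.0]
tool_rot: [2.014, 2.411, -0.0]
force: [1.4, 0.8, 0.5]
opening: 72.0
finger_force: 0.0
t 8.7 at [467.1  90.5 261. ] yaw 10.2 open 72.0 F [1.4 0.8 0.5] ff 0.0
 turn first w [-0.     0.    -0.001] | shift now axes m [-0.0877  0.0888 -0.039 ] | after turn [-0.0878  0.0887 -0.039 ]
```

```bash
python3 -m pendant '[{"wx":0,"wy":0,"wz":0,"tx":-0.03,"ty":0.03,"tz":-0.01,"fingers":0.0919},{"wx":0,"wy":0,"wz":0,"tx":-0.03,"ty":0.03,"tz":-0.01,"fingers":0.0919},{"wx":0,"wy":0,"wz":0,"tx":-0.028,"ty":0.029,"tz":-0.01,"fingers":0.0919},{"wx":0,"wy":0,"wz":0,"tx":0,"ty":0,"tz":-0.01,"fingers":0.0919},{"wx":0,"wy":0,"wz":0,"tx":0,"ty":0,"tz":0,"fingers":0.0919}]'
python3 - <<'E'
from h import *
import pickle
im=snap("wrist","w5"); pickle.dump(im,open("w5.pkl","wb")); snap("side","s5");snap("scene","c5")
yv=np.array([-.179,.984,0]); c=np.array([572.3,125.3,84])
print(proj(im,[c+yv*58*k for k in(2,1,0,-1,-2)]).round(1).tolist())
E
```

```text
t: 9.2
ee_pos: [571.2, 19.4, 299.5]
tool_rot: [2.015, 2.409, 0.0]
force: [-0.1, 0.1, -0.6]
opening: 91.9
finger_force: 0.0
[[337.7, -24.7], [336.9, 36.6], [336.2, 91.8], [335.5, 141.9], [335.0, 187.7]]
```

View pics/w5.png

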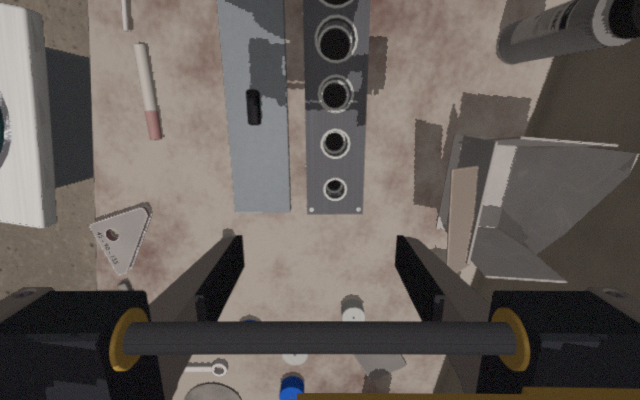

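View pics/s5.png

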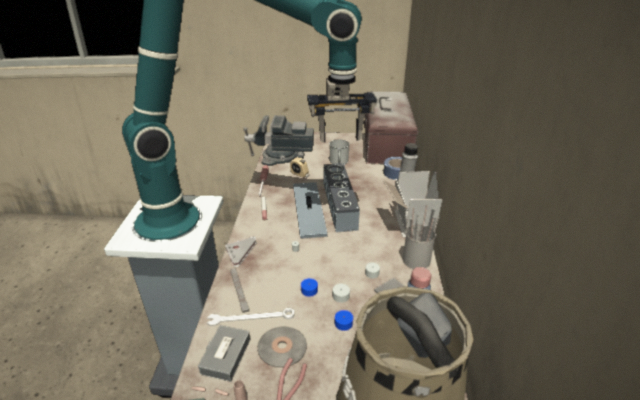

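The wrist view shows the open box with rings at about (335,188), (335,143), (335,93), (336,38) and the widest cut off at the top edge. The lid lies flat to its left. The side view confirms the lid is flat and the three blanks are unmoved at (295,246), (341,292) and (372,270). I need a second ring view, then views of the blanks.

```bash
python3 -m pendant '[{"wx":0,"wy":0,"wz":0,"tx":0.04,"ty":0,"tz":0,"fingers":0.0919},{"wx":0,"wy":0,"wz":0,"tx":0.04,"ty":0,"tz":0,"fingers":0.0919},{"wx":0,"wy":0,"wz":0,"tx":0,"ty":0,"tz":0,"fingers":0.0919},{"wx":0,"wy":0,"wz":0,"tx":0,"ty":0,"tz":0,"fingers":0.0919}]'>/dev/null
python3 - <<'E'
from h import *
import pickle
im=snap("wrist"); pickle.dump(im,open("w6.pkl","wb"))
E
python3 -m pendant '[{"wx":0,"wy":0,"wz":0,"tx":-0.05,"ty":0,"tz":0,"fingers":0.0919},{"wx":0,"wy":0,"wz":0,"tx":-0.05,"ty":0,"tz":0,"fingers":0.0919},{"wx":0,"wy":0,"wz":0,"tx":-0.05,"ty":0,"tz":0,"fingers":0.0919},{"wx":0,"wy":0,"wz":0,"tx":-0.05,"ty":0,"tz":0,"fingers":0.0919},{"wx":0,"wy":0,"wz":0,"tx":-0.05,"ty":0,"tz":0,"fingers":0.0919}]'>/dev/null
python3 -m pendant '[{"wx":0,"wy":0,"wz":0,"tx":-0.05,"ty":-0.015,"tz":0,"fingers":0.0919},{"wx":0,"wy":0,"wz":0,"tx":-0.05,"ty":-0.015,"tz":0,"fingers":0.0919},{"wx":0,"wy":0,"wz":0,"tx":-0.05,"ty":-0.015,"tz":0,"fingers":0.0919},{"wx":0,"wy":0,"wz":0,"tx":0,"ty":0,"tz":0,"fingers":0.0919},{"wx":0,"wy":0,"wz":0,"tx":0,"ty":0,"tz":0,"fingers":0.0919}]'
python3 - <<'E'
from h import *
import pickle
im=snap("wrist","w7"); pickle.dump(im,open("w7.pkl","wb"))
ims=[pickle.load(open(f"w{i}.pkl","rb")) for i in (5,6)]
yv=np.array([-.179,.984,0]); c=np.array([572.3,125.3,84]); bo=[48.5,42.5,36.5,30.5,24.5]
for j,im in enumerate(ims):
    p=im["pixels"].astype(np.uint8); g=cv2.cvtColor(p,cv2.COLOR_RGB2GRAY)
    for i in range(5):
        X=c+yv*58*(2-i); u,v=proj(im,[X])[0]; r=np.linalg.norm(proj(im,[X+[bo[i]/2,0,0]])[0]-[u,v])
        if v-1.35*r<0 or v>330: continue
        a,b=int(u),int(v); w=int(1.5*r)+1; sub=g[max(0,b-w):b+w,a-w:a+w]
        m=(sub>150).astype(np.uint8); q=max(cv2.findContours(m,0,2)[0],key=cv2.contourArea); 
        e=cv2.fitEllipse(cv2.convexHull(q)); print(j,i+1,(round(u,1),round(v,1)),"r",round(r,1),"fit",np.round(np.add(e[0],[a-w,max(0,b-w)]),1),np.round(e[1],1), plane(im,[np.add(e[0],[a-w,max(0,b-w)])],84).round(1)[0,:2])
E
```

```text
t: 10.8
ee_pos: [582.4, -299.2, 299.0]
tool_rot: [-2.021, -2.405, 0.001]
force: [0.1, 0.2, -0.4]
opening: 91.9
finger_force: 0.0
0 2 (np.float64(336.9), np.float64(36.6)) r 18.9 fit [352.1  38.6] [ 9.8 27.2] [579.2 183.4]
0 3 (np.float64(336.2), np.float64(91.8)) r 15.4 fit [349.6  84.6] [ 2.5 10.8] [586.2 135.8]
0 4 (np.float64(335.5), np.float64(141.9)) r 12.3 fit [335.  143.5] [29.  29.5] [582.4  66.2]
0 5 (np.float64(335.0), np.float64(187.7)) r 9.5 fit [334.8 189.1] [22.6 23.1] [593.2   9.4]
1 1 (np.float64(338.6), np.float64(60.8)) r 21.1 fit [350.   79.5] [ 6.8 23.9] [568.6 222.5]
1 2 (np.float64(337.5), np.float64(113.9)) r 17.6 fit [336.6 117.6] [36.7 39.8] [561.7 177.9]
1 3 (np.float64(336.6), np.float64(162.2)) r 14.5 fit [336.  163.5] [33.1 33.5] [571.9 123.5]
1 4 (np.float64(335.8), np.float64(206.5)) r 11.6 fit [335.4 207.5] [26.3 27.7] [582.5  66.7]
1 5 (np.float64(335.0), np.float64(247.3)) r 9.0 fit [334.7 248.2] [20.1 22.3] [593.    9.8]
```

View pics/w7.png

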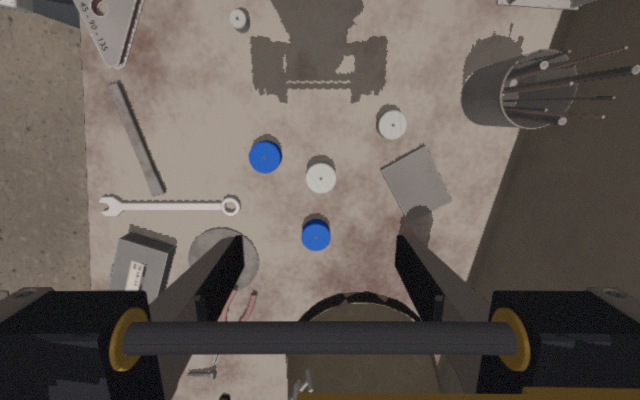

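The blanks are at (321,178), (392,124) and (238,18), with blue look-alikes at (265,157) and (316,236) to avoid. I compute centres and sizes.

```bash
cat >> h.py <<'E'
def blanks(im,guess,z=26):
    p=im["pixels"]; hsv=cv2.cvtColor(p,cv2.COLOR_RGB2HSV); out=[]
    for X in guess:
        u,v=proj(im,[[X[0],X[1],z]])[0]; r=np.linalg.norm(proj(im,[[X[0]+50,X[1],z]])[0]-[u,v])
        a,b,w=int(u),int(v),int(r); y0,x0=max(0,b-w),max(0,a-w)
        s=hsv[y0:b+w,x0:a+w]; m=((s[:,:,1]<25)&(s[:,:,2]>185)).astype(np.uint8)
        m=cv2.morphologyEx(m,cv2.MORPH_CLOSE,np.ones((3,3)))
        q=max(cv2.findContours(m,0,1)[0],key=cv2.contourArea); q=q.reshape(-1,2)+[x0,y0]
        P=plane(im,q,z)[:,:2].astype(np.float32); c,rad=cv2.minEnclosingCircle(P); e=cv2.fitEllipse(cv2.convexHull(q.astype(np.int32)))
        out.append((np.round(c,1),round(2*rad,1),np.round(e[0],1),np.round(e[1],1)))
    return out
E
python3 - <<'E'
from h import *
import pickle
im=pickle.load(open("w7.pkl","rb")); g=plane(im,[(238,18),(321,178),(392,124)],26); print(g.round(1).tolist())
for uv in[(238,15),(321,170),(392,120),(321,190),(300,200)]: print(im["pixels"][uv[1],uv[0]],end=" ")
for o in blanks(im,g): print(o)
print("blue",plane(im,[(265,156),(316,234)],26).round())
g2=pickle.load(open("w2.pkl","rb"))
for n,a,b in(("A",(257,225),(238,18)),("C",(375,290),(392,123)),): print(n,tri([(g2,a),(im,b)]))
E
```

```text
[[446.7, -124.7, 26.0], [586.3, -309.6, 26.0], [670.4, -217.3, 26.0]]
[172 168 165] [185 183 178] [179 174 169] [183 181 175] [152 139 129] Traceback (most recent call last):
  File "<stdin>", line 5, in <module>
  File "h.py", line 47, in blanks
    q=max(cv2.findContours(m,0,1)[0],key=cv2.contourArea); q=q.reshape(-1,2)+[x0,y0]
ValueError: max() iterable argument is empty
```

```bash
sed -i 's/s\[:,:,1\]<25)&(s\[:,:,2\]>185/s[:,:,1]<20)\&(s[:,:,2]>160/' h.py; python3 - <<'E'
from h import *
import pickle
im=pickle.load(open("w7.pkl","rb")); g=plane(im,[(238,18),(321,178),(392,124)],26)
for o in blanks(im,g): print(o)
print("blue",plane(im,[(265,156),(316,234)],26).round().tolist())
g2=pickle.load(open("w2.pkl","rb"))
for n,a,b in(("A",(257,225),(238,18)),("C",(375,290),(392,123)),): print(n,tri([(g2,a),(im,b)]))
go([586.3,-309.6,80],10.5)
E
```

```text
(array([ 444.8, -125.3]), 19.6, array([236.7,  18.2]), array([14.6, 17.5]))
(array([ 585.7, -310.5]), 44.4, array([320.4, 178.2]), array([29.1, 30.1]))
(array([ 671.6, -218.4]), 38.4, array([392.8, 124.8]), array([26.7, 28.5]))
blue [[502.0, -292.0, 26.0], [594.0, -398.0, 26.0]]
A (array([ 445.28033395, -123.16877052,   19.31451648]), [0.5, 0.5])
C (array([ 670.88186822, -215.89743878,   23.48334165]), [0.2, 0.2])
t 10.85 at [ 583.5 -296.9  298.9] yaw 10.1 open 91.7 F [ 0.6 -0.1 -0.6] ff 0.0
 turn first w [-0.    -0.001 -0.006] | shift now axes m [-0.0131  0.0006  0.2189] | after turn [-0.013   0.0005  0.2189]
```

```bash
python3 -m pendant '[{"wx":0,"wy":0,"wz":0,"tx":-0.0135,"ty":0,"tz":0.045,"fingers":0.068},{"wx":0,"wy":0,"wz":0,"tx":0,"ty":0,"tz":0.05,"fingers":0.068},{"wx":0,"wy":0,"wz":0,"tx":0,"ty":0,"tz":0.05,"fingers":0.068},{"wx":0,"wy":0,"wz":0,"tx":0,"ty":0,"tz":0.05,"fingers":0.068},{"wx":0,"wy":0,"wz":0,"tx":0,"ty":0,"tz":0.024,"fingers":0.068}]'>/dev/null
python3 -m pendant '[{"wx":0,"wy":0,"wz":0,"tx":0,"ty":0,"tz":0,"fingers":0.068},{"wx":0,"wy":0,"wz":0,"tx":0,"ty":0,"tz":0,"fingers":0.068},{"wx":0,"wy":0,"wz":0,"tx":0,"ty":0,"tz":0,"fingers":0.068}]'
python3 - <<'E'
from h import *
im=snap("wrist","w8"); o=blanks(im,[[585.9,-310,26]]); print(o)
go([*o[0][0],12],10.5)
E
```

```text
t: 11.65
ee_pos: [588.3, -309.7, 82.4]
tool_rot: [2.01, 2.409, 0.002]
force: [0.1, 0.6, 1.4]
opening: 68.1
finger_force: 0.0
[(array([ 585.7, -310.1]), 44.7, array([316.1, 219.3]), array([53.4, 57. ]))]
t 11.7 at [ 588.2 -309.9   82.5] yaw 10.3 open 68.1 F [-0.1 -0.3 -0.5] ff 0.0
 turn first w [ 0.003  0.002 -0.004] | shift now axes m [ 0.0004 -0.0027  0.0705] | after turn [ 0.0002 -0.0025  0.0705]
```

View pics/w8.png

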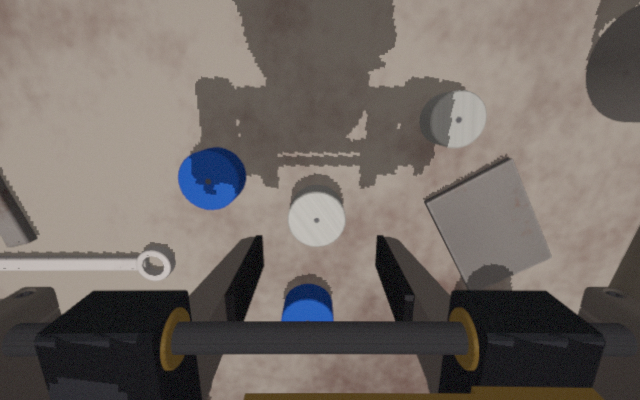

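Blank B is centred between the fingers at (316,219), and the positions agree from both heights. Descend and grip.

```bash
python3 -m pendant '[{"wx":0,"wy":0,"wz":0,"tx":0,"ty":-0.0025,"tz":0.04,"fingers":0.068},{"wx":0,"wy":0,"wz":0,"tx":0,"ty":0,"tz":0.03,"fingers":0.068},{"wx":0,"wy":0,"wz":0,"tx":0,"ty":0,"tz":0,"fingers":0.068},{"wx":0,"wy":0,"wz":0,"tx":0,"ty":0,"tz":0,"fingers":0.0},{"wx":0,"wy":0,"wz":0,"tx":0,"ty":0,"tz":0,"fingers":0.0}]' 45
python3 -m pendant '[{"wx":0,"wy":0,"wz":0,"tx":0,"ty":0,"tz":0,"fingers":0.0},{"wx":0,"wy":0,"wz":0,"tx":0,"ty":0,"tz":0,"fingers":0.0},{"wx":0,"wy":0,"wz":0,"tx":0,"ty":0,"tz":0,"fingers":0.0}]'
python3 -m pendant '[{"wx":0,"wy":0,"wz":0,"tx":0,"ty":0,"tz":-0.02,"fingers":0.0},{"wx":0,"wy":0,"wz":0,"tx":0,"ty":0,"tz":-0.04,"fingers":0.0},{"wx":0,"wy":0,"wz":0,"tx":0,"ty":0,"tz":-0.05,"fingers":0.0},{"wx":0,"wy":0,"wz":0,"tx":0,"ty":0,"tz":-0.04,"fingers":0.0},{"wx":0,"wy":0,"wz":0,"tx":0,"ty":0,"tz":0,"fingers":0.0}]'
python3 - <<'E'
from h import *
go([550.7,237.6,125],10.5)
E
```

```text
t: 12.2
ee_pos: [585.7, -311.1, 12.7]
tool_rot: [2.012, 2.408, 0.002]
force: [0.2, 0.5, -0.2]
opening: 53.8
finger_force: 0.0
t: 12.5
ee_pos: [585.7, -310.7, 12.3]
tool_rot: [2.012, 2.409, 0.002]
force: [0.7, 0.3, 6.4]
opening: 43.7
finger_force: 45.0
t: 13.0
ee_pos: [586.8, -312.5, 167.6]
tool_rot: [2.008, 2.402, 0.005]
force: [0.1, -0.6, -4.0]
opening: 44.1
finger_force: 45.0
t 13.0 at [ 586.8 -312.5  167.6] yaw 10.2 open 44.1 F [ 0.1 -0.6 -4. ] ff 45.0
 turn first w [ 0.009  0.006 -0.005] | shift now axes m [0.548  0.0617 0.0398] | after turn [0.5475 0.0647 0.0426]
```

Gauged 44 mm between the pads and weighing about 0.4 kg, and the camera also reads 44.5. These readings run 1–2 mm low, so B is the 46 mm blank and goes to ring 1.

```bash
python3 -m pendant '[{"wx":0.003,"wy":0.002,"wz":-0.001,"tx":0.045,"ty":0.005,"tz":0,"fingers":0.0},{"wx":0.003,"wy":0.002,"wz":-0.001,"tx":0.045,"ty":0.005,"tz":0,"fingers":0.0},{"wx":0.003,"wy":0.002,"wz":-0.001,"tx":0.045,"ty":0.005,"tz":0,"fingers":0.0},{"wx":0,"wy":0,"wz":0,"tx":0.045,"ty":0.005,"tz":0,"fingers":0.0},{"wx":0,"wy":0,"wz":0,"tx":0.045,"ty":0.005,"tz":0,"fingers":0.0}]'>/dev/null
python3 -m pendant '[{"wx":0,"wy":0,"wz":0,"tx":0.045,"ty":0.005,"tz":0,"fingers":0.0},{"wx":0,"wy":0,"wz":0,"tx":0.045,"ty":0.005,"tz":0,"fingers":0.0},{"wx":0,"wy":0,"wz":0,"tx":0.045,"ty":0.005,"tz":0,"fingers":0.0},{"wx":0,"wy":0,"wz":0,"tx":0.045,"ty":0.005,"tz":0,"fingers":0.0},{"wx":0,"wy":0,"wz":0,"tx":0.045,"ty":0.005,"tz":0,"fingers":0.0}]'>/dev/null
python3 -m pendant '[{"wx":0,"wy":0,"wz":0,"tx":0.045,"ty":0.005,"tz":0,"fingers":0.0},{"wx":0,"wy":0,"wz":0,"tx":0.045,"ty":0.005,"tz":0,"fingers":0.0},{"wx":0,"wy":0,"wz":0,"tx":0,"ty":0,"tz":0,"fingers":0.0},{"wx":0,"wy":0,"wz":0,"tx":0,"ty":0,"tz":0,"fingers":0.0}]'
python3 - <<'E'
from h import *
go([550.7,237.6,108],10.5)
im=snap("wrist","w9")
E
```

```text
t: 14.4
ee_pos: [544.3, 232.9, 161.6]
tool_rot: [-2.0, -2.409, 0.008]
force: [0.1, -1.3, -3.6]
opening: 43.6
finger_force: 45.0
t 14.4 at [544.3 232.9 161.6] yaw 10.6 open 43.6 F [ 0.1 -1.3 -3.6] ff 45.0
 turn first w [-0.011 -0.005  0.002] | shift now axes m [0.0032 0.0077 0.0535] | after turn [0.0035 0.0071 0.0536]
```

View pics/w9.png

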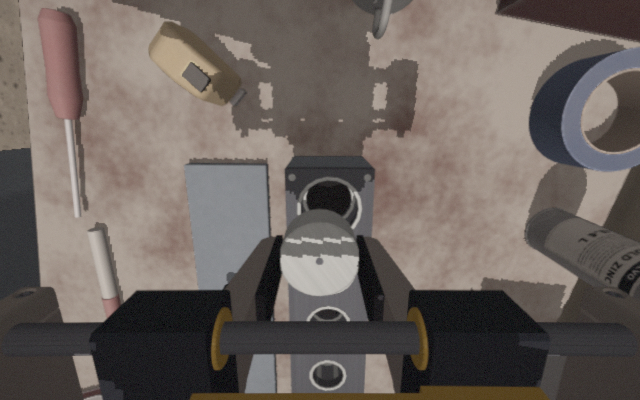

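```bash
python3 -m pendant '[{"wx":-0.01,"wy":-0.005,"wz":0,"tx":0,"ty":0.007,"tz":0.02,"fingers":0.0},{"wx":0,"wy":0,"wz":0,"tx":0.0035,"ty":0,"tz":0.02,"fingers":0.0},{"wx":0,"wy":0,"wz":0,"tx":0,"ty":0,"tz":0.01,"fingers":0.0},{"wx":0,"wy":0,"wz":0,"tx":0,"ty":0,"tz":0,"fingers":0.0},{"wx":0,"wy":0,"wz":0,"tx":0,"ty":0,"tz":0,"fingers":0.0}]'
python3 - <<'E'
from h import *
go([550.7,237.6,108],10.5)
im=snap("wrist"); s=robot.get_state(); t=s["ee_pos"]
p=im["pixels"]; g=p.astype(int)
# bright top of the blank: fit circle on plane TCP+14
hsv=cv2.cvtColor(p,cv2.COLOR_RGB2HSV); m=(hsv[:,:,1]<22)&(hsv[:,:,2]>120); z=np.zeros_like(m); z[180:310,265:375]=1
for b in blobs(m&z,300,9000): print(b)
print("TCP axis at top",proj(im,[[t[0],t[1],t[2]+14]]))
cv2.imwrite("pics/w10.png",p[150:330,230:410,::-1].repeat(3,0).repeat(3,1))
E
```

```text
t: 14.95
ee_pos: [552.3, 235.5, 112.8]
tool_rot: [2.012, 2.412, 0.002]
force: [-0.4, 0.8, -2.5]
opening: 43.8
finger_force: 45.0
t 14.95 at [552.3 235.5 112.8] yaw 10.3 open 43.8 F [-0.4  0.8 -2.5] ff 45.0
 turn first w [ 0.001 -0.001 -0.003] | shift now axes m [ 0.0023 -0.0012  0.0048] | after turn [ 0.0023 -0.0012  0.0048]
([318.3, 239.2], [284, 234, 70, 10, 427])
([318.8, 274.1], [280, 252, 79, 58, 2963])
TCP axis at top [[320.31014746 262.14300121]]
```

View pics/w10.png

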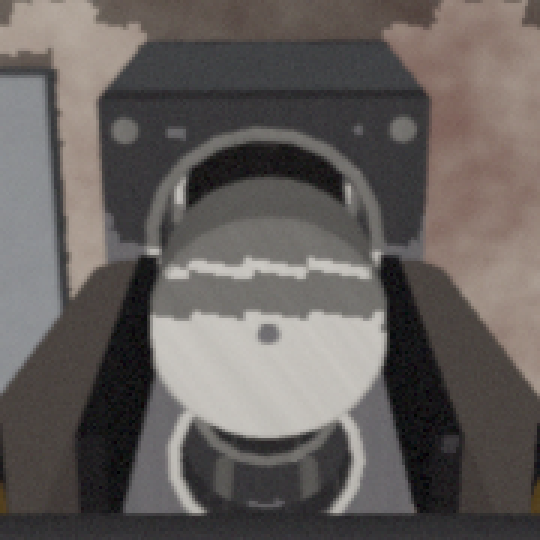

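The blank's centre mark is at (319.3,261), within 1 mm of the TCP axis, and ring 1 is just behind and below it. Shift 2 mm forward and lower slowly.

```bash
python3 -m pendant '[{"wx":0,"wy":0,"wz":0,"tx":0.0018,"ty":-0.0008,"tz":0.008,"fingers":0.0},{"wx":0,"wy":0,"wz":0,"tx":0,"ty":0,"tz":0.006,"fingers":0.0},{"wx":0,"wy":0,"wz":0,"tx":0,"ty":0,"tz":0.002,"fingers":0.0},{"wx":0,"wy":0,"wz":0,"tx":0,"ty":0,"tz":0.001,"fingers":0.0},{"wx":0,"wy":0,"wz":0,"tx":0,"ty":0,"tz":0,"fingers":0.0}]'
python3 -m pendant '[{"wx":0,"wy":0,"wz":0,"tx":0,"ty":0,"tz":0.001,"fingers":0.0},{"wx":0,"wy":0,"wz":0,"tx":0,"ty":0,"tz":0.001,"fingers":0.0},{"wx":0,"wy":0,"wz":0,"tx":0,"ty":0,"tz":0,"fingers":0.0}]'
```

```text
t: 15.5
ee_pos: [550.7, 238.3, 95.2]
tool_rot: [-2.01, -2.414, -0.002]
force: [-0.0, 1.0, -3.1]
opening: 44.0
finger_force: 45.0
t: 15.8
ee_pos: [550.6, 238.4, 93.3]
tool_rot: [-2.01, -2.414, -0.002]
force: [-0.6, 0.2, -3.7]
opening: 43.5
finger_force: 45.0
```

No contact force with the bottom about 3 mm below the top, so it is entering. Go on, then release.

```bash
python3 -m pendant '[{"wx":0,"wy":0,"wz":0,"tx":0,"ty":0,"tz":0.002,"fingers":0.0},{"wx":0,"wy":0,"wz":0,"tx":0,"ty":0,"tz":0.003,"fingers":0.0},{"wx":0,"wy":0,"wz":0,"tx":0,"ty":0,"tz":0.001,"fingers":0.0},{"wx":0,"wy":0,"wz":0,"tx":0,"ty":0,"tz":0,"fingers":0.0}]'
python3 -m pendant '[{"wx":0,"wy":0,"wz":0,"tx":0,"ty":0,"tz":0,"fingers":0.06},{"wx":0,"wy":0,"wz":0,"tx":0,"ty":0,"tz":0,"fingers":0.06},{"wx":0,"wy":0,"wz":0,"tx":0,"ty":0,"tz":0,"fingers":0.06},{"wx":0,"wy":0,"wz":0,"tx":0,"ty":0,"tz":-0.03,"fingers":0.06},{"wx":0,"wy":0,"wz":0,"tx":0,"ty":0,"tz":-0.05,"fingers":0.0919}]'
python3 - <<'E'
from h import *
im=snap("wrist"); cv2.imwrite("pics/w11.png",im["pixels"][130:330,200:440,::-1].repeat(2,0).repeat(2,1)); snap("side","s11")
go([671.6,-218,200],10.5)
E
```

```text
t: 16.2
ee_pos: [550.5, 238.3, 87.0]
tool_rot: [-2.01, -2.414, -0.001]
force: [0.5, 0.3, -3.4]
opening: 43.7
finger_force: 45.0
t: 16.7
ee_pos: [548.6, 237.5, 165.7]
tool_rot: [-2.009, -2.413, 0.007]
force: [1.3, 0.7, 0.6]
opening: 66.2
finger_force: 0.0
t 16.8 at [554.8 239.3 173.6] yaw 10.4 open 74.1 F [-1.3 -0.3  1. ] ff 0.0
 turn first w [ 0.012 -0.005 -0.002] | shift now axes m [-0.4707  0.0327 -0.0282] | after turn [-0.4709  0.0315 -0.0264]
```

View pics/w11.png

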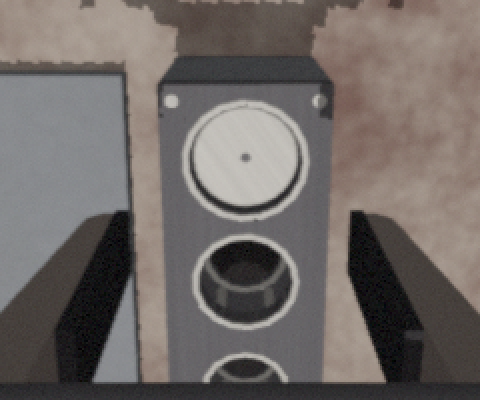

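Blank B stands flush in ring 1, centre mark at crop (246,157), ring concentric around it. The picture allowance is used up, so from here on I work by numbers. Next is blank C.

```bash
python3 -m pendant '[{"wx":0,"wy":0,"wz":0,"tx":-0.047,"ty":0.003,"tz":-0.006,"fingers":0.0919},{"wx":0,"wy":0,"wz":0,"tx":-0.047,"ty":0.003,"tz":-0.006,"fingers":0.0919},{"wx":0,"wy":0,"wz":0,"tx":-0.047,"ty":0.003,"tz":-0.006,"fingers":0.0919},{"wx":0,"wy":0,"wz":0,"tx":-0.047,"ty":0.003,"tz":-0.006,"fingers":0.0919},{"wx":0,"wy":0,"wz":0,"tx":-0.047,"ty":0.003,"tz":-0.006,"fingers":0.0919}]'>/dev/null
python3 -m pendant '[{"wx":0,"wy":0,"wz":0,"tx":-0.047,"ty":0.003,"tz":0,"fingers":0.0919},{"wx":0,"wy":0,"wz":0,"tx":-0.047,"ty":0.003,"tz":0,"fingers":0.0919},{"wx":0,"wy":0,"wz":0,"tx":-0.047,"ty":0.003,"tz":0,"fingers":0.0919},{"wx":0,"wy":0,"wz":0,"tx":-0.047,"ty":0.003,"tz":0,"fingers":0.0919},{"wx":0,"wy":0,"wz":0,"tx":-0.047,"ty":0.003,"tz":0,"fingers":0.0919}]'>/dev/null
python3 -m pendant '[{"wx":0,"wy":0,"wz":0,"tx":0,"ty":0,"tz":0,"fingers":0.0919},{"wx":0,"wy":0,"wz":0,"tx":0,"ty":0,"tz":0,"fingers":0.0919},{"wx":0,"wy":0,"wz":0,"tx":0,"ty":0,"tz":0,"fingers":0.0919}]'>/dev/null
python3 - <<'E'
from h import *
im=snap("wrist"); print(blanks(im,[[671.6,-218,26],[445,-125,26]]))
go([671.6,-218,80],10.5)
E
```

```text
[(array([ 671.9, -217.5]), 39.0, array([325. , 188.8]), array([32.4, 34. ])), (array([ 445.6, -125.3]), 20.3, array([121.4,  60.8]), array([18.5, 23. ]))]
t 18.15 at [ 665.5 -216.2  196.5] yaw 10.6 open 92.1 F [-0.3 -0.1  0.9] ff 0.0
 turn first w [ 0.001 -0.003  0.001] | shift now axes m [-0.0032  0.0056  0.1165] | after turn [-0.0029  0.0057  0.1165]
```

```bash
python3 -m pendant '[{"wx":0,"wy":0,"wz":0,"tx":-0.0025,"ty":0.006,"tz":0.045,"fingers":0.062},{"wx":0,"wy":0,"wz":0,"tx":0,"ty":0,"tz":0.045,"fingers":0.062},{"wx":0,"wy":0,"wz":0,"tx":0,"ty":0,"tz":0.03,"fingers":0.062},{"wx":0,"wy":0,"wz":0,"tx":0,"ty":0,"tz":0,"fingers":0.062},{"wx":0,"wy":0,"wz":0,"tx":0,"ty":0,"tz":0,"fingers":0.062}]'>/dev/null
python3 - <<'E'
from h import *
im=snap("wrist"); o=blanks(im,[[671.6,-218,26]]); print(o)
go([*o[0][0],12],10.5)
E
```

```text
[(array([ 672. , -217.4]), 38.8, array([319.5, 220.7]), array([47.2, 50.6]))]
t 18.7 at [ 673.  -219.3   78.9] yaw 10.5 open 61.9 F [ 0.5 -0.1  0.9] ff 0.0
 turn first w [0.003 0.    0.   ] | shift now axes m [ 0.002  -0.0008  0.0669] | after turn [ 0.002  -0.0006  0.0669]
```

```bash
python3 -m pendant '[{"wx":0,"wy":0,"wz":0,"tx":0.002,"ty":-0.0006,"tz":0.04,"fingers":0.062},{"wx":0,"wy":0,"wz":0,"tx":0,"ty":0,"tz":0.027,"fingers":0.062},{"wx":0,"wy":0,"wz":0,"tx":0,"ty":0,"tz":0,"fingers":0.062},{"wx":0,"wy":0,"wz":0,"tx":0,"ty":0,"tz":0,"fingers":0.0},{"wx":0,"wy":0,"wz":0,"tx":0,"ty":0,"tz":0,"fingers":0.0}]' 45
python3 -m pendant '[{"wx":0,"wy":0,"wz":0,"tx":0,"ty":0,"tz":0,"fingers":0.0},{"wx":0,"wy":0,"wz":0,"tx":0,"ty":0,"tz":0,"fingers":0.0},{"wx":0,"wy":0,"wz":0,"tx":0,"ty":0,"tz":0,"fingers":0.0}]'
python3 -m pendant '[{"wx":0,"wy":0,"wz":0,"tx":0,"ty":0,"tz":-0.02,"fingers":0.0},{"wx":0,"wy":0,"wz":0,"tx":0,"ty":0,"tz":-0.04,"fingers":0.0},{"wx":0,"wy":0,"wz":0,"tx":0,"ty":0,"tz":-0.05,"fingers":0.0},{"wx":0,"wy":0,"wz":0,"tx":0,"ty":0,"tz":-0.04,"fingers":0.0},{"wx":0,"wy":0,"wz":0,"tx":0,"ty":0,"tz":0,"fingers":0.0}]'
python3 - <<'E'
from h import *
go([561.3,180.8,140],10.5)
E
```

```text
t: 19.2
ee_pos: [672.6, -218.7, 13.0]
tool_rot: [2.008, 2.411, 0.005]
force: [-0.1, -1.0, 0.1]
opening: 48.2
finger_force: 0.0
t: 19.5
ee_pos: [672.2, -218.3, 12.2]
tool_rot: [2.009, 2.412, 0.005]
force: [-0.6, -0.1, 6.9]
opening: 37.4
finger_force: 45.0
t: 20.0
ee_pos: [673.8, -220.1, 168.1]
tool_rot: [2.004, 2.405, 0.01]
force: [1.0, -0.6, -2.0]
opening: 37.8
finger_force: 45.0
t 20.0 at [ 673.8 -220.1  168.1] yaw 10.4 open 37.8 F [ 1.  -0.6 -2. ] ff 45.0
 turn first w [ 0.012  0.004 -0.002] | shift now axes m [ 0.4148 -0.0386  0.0259] | after turn [ 0.4147 -0.0376  0.0281]
```

Gauged 37.6 (6.2 less than B), so C is the 40 mm blank and goes to ring 2.

```bash
python3 -m pendant '[{"wx":0,"wy":0,"wz":0,"tx":0.046,"ty":-0.0042,"tz":0,"fingers":0.0},{"wx":0,"wy":0,"wz":0,"tx":0.046,"ty":-0.0042,"tz":0,"fingers":0.0},{"wx":0,"wy":0,"wz":0,"tx":0.046,"ty":-0.0042,"tz":0,"fingers":0.0},{"wx":0,"wy":0,"wz":0,"tx":0.046,"ty":-0.0042,"tz":0,"fingers":0.0},{"wx":0,"wy":0,"wz":0,"tx":0.046,"ty":-0.0042,"tz":0,"fingers":0.0}]'>/dev/null
python3 -m pendant '[{"wx":0,"wy":0,"wz":0,"tx":0.046,"ty":-0.0042,"tz":0,"fingers":0.0},{"wx":0,"wy":0,"wz":0,"tx":0.046,"ty":-0.0042,"tz":0,"fingers":0.0},{"wx":0,"wy":0,"wz":0,"tx":0.046,"ty":-0.0042,"tz":0,"fingers":0.0},{"wx":0,"wy":0,"wz":0,"tx":0.046,"ty":-0.0042,"tz":0,"fingers":0.0}]'>/dev/null
python3 -m pendant '[{"wx":0,"wy":0,"wz":0,"tx":0,"ty":0,"tz":0.02,"fingers":0.0},{"wx":0,"wy":0,"wz":0,"tx":0,"ty":0,"tz":0.025,"fingers":0.0},{"wx":0,"wy":0,"wz":0,"tx":0,"ty":0,"tz":0,"fingers":0.0},{"wx":0,"wy":0,"wz":0,"tx":0,"ty":0,"tz":0,"fingers":0.0}]'>/dev/null
python3 - <<'E'
from h import *
go([561.2,181.0,94],10.5)
im=snap("wrist");s=robot.get_state();t=s["ee_pos"]
u,v=proj(im,[[t[0],t[1],t[2]+14]])[0]; print("TCP top px",u,v)
g=cv2.cvtColor(im["pixels"],cv2.COLOR_RGB2GRAY)[int(v)-5:int(v)+6,int(u)-6:int(u)+7]; print(g)
E
```

```text
t 21.3 at [558.1 181.7 115.2] yaw 10.4 open 37.8 F [ 0.7 -0.5 -1. ] ff 45.0
 turn first w [-0.    -0.    -0.002] | shift now axes m [-0.0012  0.0029  0.0212] | after turn [-0.0012  0.0029  0.0212]
TCP top px 321.0868580476601 263.1740483848377
[[193 180 152 127 122 122 136 166 190 196 197 198 198]
 [185 151 124 116 115 116 120 140 177 195 198 198 200]
 [179 128 115 113 114 115 113 134 170 193 198 199 200]
 [180 132 114 112 113 114 113 126 166 194 198 199 199]
 [185 153 120 112 115 115 120 141 173 194 197 197 198]
 [191 171 138 123 120 126 140 174 193 195 196 198 199]
 [196 191 174 160 157 163 179 197 198 196 198 196 197]
 [198 196 196 193 195 196 196 197 198 197 196 197 199]
 [197 198 196 197 197 197 198 199 197 197 197 198 197]
 [196 196 195 197 199 198 199 200 198 197 194 197 199]
 [197 198 196 198 197 198 197 198 199 196 195 198 198]]
```

```bash
python3 -m pendant '[{"wx":0,"wy":0,"wz":0,"tx":-0.0014,"ty":0.0034,"tz":0.008,"fingers":0.0},{"wx":0,"wy":0,"wz":0,"tx":0,"ty":0,"tz":0.008,"fingers":0.0},{"wx":0,"wy":0,"wz":0,"tx":0,"ty":0,"tz":0.001,"fingers":0.0},{"wx":0,"wy":0,"wz":0,"tx":0,"ty":0,"tz":0.001,"fingers":0.0},{"wx":0,"wy":0,"wz":0,"tx":0,"ty":0,"tz":0,"fingers":0.0}]'
python3 -m pendant '[{"wx":0,"wy":0,"wz":0,"tx":0,"ty":0,"tz":0.0015,"fingers":0.0},{"wx":0,"wy":0,"wz":0,"tx":0,"ty":0,"tz":0.0015,"fingers":0.0},{"wx":0,"wy":0,"wz":0,"tx":0,"ty":0,"tz":0,"fingers":0.0}]'
```

```text
t: 21.85
ee_pos: [562.2, 181.5, 97.2]
tool_rot: [-2.011, -2.414, -0.002]
force: [0.1, -0.2, -2.2]
opening: 37.8
finger_force: 45.0
t: 22.15
ee_pos: [562.0, 181.6, 94.1]
tool_rot: [-2.01, -2.414, -0.002]
force: [0.0, -0.2, -2.6]
opening: 37.7
finger_force: 45.0
```

```bash
python3 -m pendant '[{"wx":0,"wy":0,"wz":0,"tx":0,"ty":0,"tz":0.002,"fingers":0.0},{"wx":0,"wy":0,"wz":0,"tx":0,"ty":0,"tz":0.002,"fingers":0.0},{"wx":0,"wy":0,"wz":0,"tx":0,"ty":0,"tz":0.002,"fingers":0.0},{"wx":0,"wy":0,"wz":0,"tx":0,"ty":0,"tz":0,"fingers":0.0}]'
```

```text
t: 22.55
ee_pos: [561.9, 181.6, 87.9]
tool_rot: [-2.01, -2.414, -0.002]
force: [-0.5, 0.4, -2.3]
opening: 37.7
finger_force: 45.0
```

```bash
python3 -m pendant '[{"wx":0,"wy":0,"wz":0,"tx":0,"ty":0,"tz":0,"fingers":0.055},{"wx":0,"wy":0,"wz":0,"tx":0,"ty":0,"tz":0,"fingers":0.055},{"wx":0,"wy":0,"wz":0,"tx":0,"ty":0,"tz":0,"fingers":0.055},{"wx":0,"wy":0,"wz":0,"tx":0,"ty":0,"tz":-0.03,"fingers":0.055},{"wx":0,"wy":0,"wz":0,"tx":0,"ty":0,"tz":-0.05,"fingers":0.06}]'
python3 -m pendant '[{"wx":0,"wy":0,"wz":0,"tx":0,"ty":0,"tz":-0.03,"fingers":0.06},{"wx":0,"wy":0,"wz":0,"tx":0,"ty":0,"tz":0,"fingers":0.06},{"wx":0,"wy":0,"wz":0,"tx":0,"ty":0,"tz":0,"fingers":0.06}]'>/dev/null
python3 - <<'E'
from h import *
im=snap("wrist"); print(proj(im,[[550.7,237.6,81],[561.3,180.7,81]]).round(1)); print(blanks(im,[[550.7,237.6],[561.3,180.7]],81))
go([445.6,-125,190],10.5)
E
```

```text
t: 23.05
ee_pos: [560.0, 181.0, 166.6]
tool_rot: [-2.009, -2.412, 0.007]
force: [1.1, 0.8, -0.5]
opening: 59.5
finger_force: 0.0
[[318.  139.5]
 [318.2 200.3]]
[(array([559.7, 188.8]), 44.3, array([318.2, 199.3]), array([44.7, 48.8])), (array([561.6, 179.5]), 49.0, array([318. , 200.9]), array([48. , 49.9]))]
t 23.4 at [561.5 181.6 197.8] yaw 10.4 open 59.8 F [-0.6  0.  -1.1] ff 0.0
 turn first w [ 0.    -0.001 -0.001] | shift now axes m [-0.2806 -0.1695  0.0073] | after turn [-0.2804 -0.1698  0.0078]
```

```bash
python3 -m pendant '[{"wx":0,"wy":0,"wz":0,"tx":-0.04,"ty":-0.024,"tz":0,"fingers":0.06},{"wx":0,"wy":0,"wz":0,"tx":-0.04,"ty":-0.024,"tz":0,"fingers":0.06},{"wx":0,"wy":0,"wz":0,"tx":-0.04,"ty":-0.024,"tz":0,"fingers":0.06},{"wx":0,"wy":0,"wz":0,"tx":-0.04,"ty":-0.024,"tz":0,"fingers":0.06},{"wx":0,"wy":0,"wz":0,"tx":-0.04,"ty":-0.024,"tz":0,"fingers":0.06}]'>/dev/null
python3 -m pendant '[{"wx":0,"wy":0,"wz":0,"tx":-0.04,"ty":-0.025,"tz":0,"fingers":0.05},{"wx":0,"wy":0,"wz":0,"tx":-0.04,"ty":-0.025,"tz":0,"fingers":0.05},{"wx":0,"wy":0,"wz":0,"tx":0,"ty":0,"tz":0,"fingers":0.05},{"wx":0,"wy":0,"wz":0,"tx":0,"ty":0,"tz":0,"fingers":0.05}]'>/dev/null
python3 - <<'E'
from h import *
im=snap("wrist"); print(blanks(im,[[445.6,-125]]))
go([445.6,-125,80],10.5)
E
```

```text
[(array([ 444.8, -124.7]), 20.6, array([319.9, 186.6]), array([17.2, 17.9]))]
t 24.35 at [ 445.2 -124.1  197. ] yaw 10.4 open 50.1 F [0.  0.3 0.7] ff 0.0
 turn first w [-0.    -0.001 -0.001] | shift now axes m [-0.0012  0.0003  0.117 ] | after turn [-0.001   0.0003  0.117 ]
```

```bash
python3 -m pendant '[{"wx":0,"wy":0,"wz":0,"tx":-0.001,"ty":0,"tz":0.045,"fingers":0.042},{"wx":0,"wy":0,"wz":0,"tx":0,"ty":0,"tz":0.045,"fingers":0.042},{"wx":0,"wy":0,"wz":0,"tx":0,"ty":0,"tz":0.03,"fingers":0.042},{"wx":0,"wy":0,"wz":0,"tx":0,"ty":0,"tz":0,"fingers":0.042},{"wx":0,"wy":0,"wz":0,"tx":0,"ty":0,"tz":0,"fingers":0.042}]'>/dev/null
python3 - <<'E'
from h import *
im=snap("wrist"); o=blanks(im,[[444.8,-124.7]]); print(o)
go([*o[0][0],12],10.5)
E
```

```text
[(array([ 444.8, -124.7]), 20.6, array([318.4, 221.6]), array([24.9, 26.8]))]
t 24.9 at [ 446.8 -125.1   78.5] yaw 10.5 open 42.0 F [ 0.7  0.8 -0.4] ff 0.0
 turn first w [ 0.002 -0.001 -0.   ] | shift now axes m [ 0.0008 -0.002   0.0665] | after turn [ 0.0008 -0.0018  0.0665]
```

```bash
python3 -m pendant '[{"wx":0,"wy":0,"wz":0,"tx":0.0008,"ty":-0.0012,"tz":0.04,"fingers":0.042},{"wx":0,"wy":0,"wz":0,"tx":0,"ty":0,"tz":0.0265,"fingers":0.042},{"wx":0,"wy":0,"wz":0,"tx":0,"ty":0,"tz":0,"fingers":0.042},{"wx":0,"wy":0,"wz":0,"tx":0,"ty":0,"tz":0,"fingers":0.0},{"wx":0,"wy":0,"wz":0,"tx":0,"ty":0,"tz":0,"fingers":0.0}]' 35
python3 -m pendant '[{"wx":0,"wy":0,"wz":0,"tx":0,"ty":0,"tz":0,"fingers":0.0},{"wx":0,"wy":0,"wz":0,"tx":0,"ty":0,"tz":0,"fingers":0.0},{"wx":0,"wy":0,"wz":0,"tx":0,"ty":0,"tz":0,"fingers":0.0}]'
python3 -m pendant '[{"wx":0,"wy":0,"wz":0,"tx":0,"ty":0,"tz":-0.02,"fingers":0.0},{"wx":0,"wy":0,"wz":0,"tx":0,"ty":0,"tz":-0.04,"fingers":0.0},{"wx":0,"wy":0,"wz":0,"tx":0,"ty":0,"tz":-0.05,"fingers":0.0},{"wx":0,"wy":0,"wz":0,"tx":0,"ty":0,"tz":-0.05,"fingers":0.0},{"wx":0,"wy":0,"wz":0,"tx":0,"ty":0,"tz":0,"fingers":0.0}]'
python3 - <<'E'
from h import *
go([593.1,9.6,140],10.5)
E
```

```text
t: 25.4
ee_pos: [446.2, -125.1, 13.2]
tool_rot: [2.008, 2.412, 0.006]
force: [0.1, 0.2, 0.2]
opening: 27.9
finger_force: 0.0
t: 25.7
ee_pos: [445.9, -124.9, 12.8]
tool_rot: [2.009, 2.413, 0.006]
force: [-1.4, 0.5, 9.8]
opening: 19.3
finger_force: 35.0
t: 26.2
ee_pos: [448.3, -125.9, 177.1]
tool_rot: [2.005, 2.408, 0.016]
force: [0.9, 0.7, -0.7]
opening: 20.1
finger_force: 35.0
t 26.2 at [ 448.3 -125.9  177.1] yaw 10.4 open 20.1 F [ 0.9  0.7 -0.7] ff 35.0
 turn first w [ 0.013 -0.    -0.001] | shift now axes m [0.1071 0.1664 0.0393] | after turn [0.1068 0.1671 0.0371]
```

Gauged about 20 (same offset), so A is the 22 mm blank and goes to ring 5.

```bash
python3 -m pendant '[{"wx":0,"wy":0,"wz":0,"tx":0.0214,"ty":0.0335,"tz":0,"fingers":0.0},{"wx":0,"wy":0,"wz":0,"tx":0.0214,"ty":0.0335,"tz":0,"fingers":0.0},{"wx":0,"wy":0,"wz":0,"tx":0.0214,"ty":0.0335,"tz":0,"fingers":0.0},{"wx":0,"wy":0,"wz":0,"tx":0.0214,"ty":0.0335,"tz":0,"fingers":0.0},{"wx":0,"wy":0,"wz":0,"tx":0.0214,"ty":0.0335,"tz":0,"fingers":0.0}]'>/dev/null
python3 -m pendant '[{"wx":0,"wy":0,"wz":0,"tx":0,"ty":0,"tz":0.025,"fingers":0.0},{"wx":0,"wy":0,"wz":0,"tx":0,"ty":0,"tz":0.035,"fingers":0.0},{"wx":0,"wy":0,"wz":0,"tx":0,"ty":0,"tz":0,"fingers":0.0},{"wx":0,"wy":0,"wz":0,"tx":0,"ty":0,"tz":0,"fingers":0.0}]'>/dev/null
python3 - <<'E'
from h import *
go([593.1,9.8,94],10.5)
im=snap("wrist");s=robot.get_state();t=s["ee_pos"]
u,v=proj(im,[[t[0],t[1],t[2]+13.5]])[0]; print("TCP top px",u,v)
g=cv2.cvtColor(im["pixels"],cv2.COLOR_RGB2GRAY)[int(v)-7:int(v)+8,int(u)-6:int(u)+7]; print(g)
E
```

```text
t 27.1 at [589.3  10.1 111.6] yaw 10.4 open 19.4 F [ 0.5 -0.  -0.2] ff 35.0
 turn first w [-0.    -0.001 -0.002] | shift now axes m [-0.001   0.0037  0.0176] | after turn [-0.001   0.0037  0.0176]
TCP top px 321.2253169210617 263.2302526000046
[[200 196 190 187 187 190 194 202 205 203 204 205 203]
 [200 189 166 152 134 143 161 193 205 204 204 203 203]
 [193 165 129 121 116 121 126 162 196 202 203 203 203]
 [185 142 121 117 117 116 122 142 179 202 203 203 201]
 [183 130 116 118 118 120 121 135 173 201 202 200 200]
 [183 137 118 116 116 118 123 139 177 199 203 200 200]
 [192 164 135 122 120 120 132 160 192 202 202 200 201]
 [201 190 169 149 143 148 162 185 200 201 200 201 202]
 [202 202 199 194 189 191 198 201 200 199 200 200 202]
 [202 202 202 203 201 203 203 201 200 198 201 202 201]
 [203 203 204 203 204 204 202 200 199 199 203 201 200]
 [203 203 203 202 202 200 200 200 201 201 200 199 201]
 [204 202 202 199 203 201 199 201 201 202 200 200 200]
 [202 203 204 204 201 201 199 201 200 200 199 200 201]
 [203 203 203 203 201 199 199 199 200 200 200 199 199]]
```

```bash
python3 -m pendant '[{"wx":0,"wy":0,"wz":0,"tx":-0.0014,"ty":0.0041,"tz":0.006,"fingers":0.0},{"wx":0,"wy":0,"wz":0,"tx":0,"ty":0,"tz":0.006,"fingers":0.0},{"wx":0,"wy":0,"wz":0,"tx":0,"ty":0,"tz":0.001,"fingers":0.0},{"wx":0,"wy":0,"wz":0,"tx":0,"ty":0,"tz":0.001,"fingers":0.0},{"wx":0,"wy":0,"wz":0,"tx":0,"ty":0,"tz":0,"fingers":0.0}]'
python3 -m pendant '[{"wx":0,"wy":0,"wz":0,"tx":0,"ty":0,"tz":0.0015,"fingers":0.0},{"wx":0,"wy":0,"wz":0,"tx":0,"ty":0,"tz":0.0015,"fingers":0.0},{"wx":0,"wy":0,"wz":0,"tx":0,"ty":0,"tz":0,"fingers":0.0}]'
```

```text
t: 27.65
ee_pos: [594.1, 9.9, 97.6]
tool_rot: [-2.01, -2.414, -0.002]
force: [0.5, -0.0, -0.3]
opening: 19.8
finger_force: 35.0
t: 27.95
ee_pos: [594.0, 10.0, 94.4]
tool_rot: [-2.01, -2.414, -0.002]
force: [-0.3, -1.0, -0.7]
opening: 20.0
finger_force: 35.0
```

```bash
python3 -m pendant '[{"wx":0,"wy":0,"wz":0,"tx":0,"ty":0,"tz":0.002,"fingers":0.0},{"wx":0,"wy":0,"wz":0,"tx":0,"ty":0,"tz":0.002,"fingers":0.0},{"wx":0,"wy":0,"wz":0,"tx":0,"ty":0,"tz":0.002,"fingers":0.0},{"wx":0,"wy":0,"wz":0,"tx":0,"ty":0,"tz":0,"fingers":0.0}]'
```

```text
t: 28.35
ee_pos: [593.9, 10.0, 88.2]
tool_rot: [-2.01, -2.414, -0.002]
force: [0.1, 0.3, -0.9]
opening: 19.7
finger_force: 35.0
```

```bash
python3 -m pendant '[{"wx":0,"wy":0,"wz":0,"tx":0,"ty":0,"tz":0,"fingers":0.04},{"wx":0,"wy":0,"wz":0,"tx":0,"ty":0,"tz":0,"fingers":0.04},{"wx":0,"wy":0,"wz":0,"tx":0,"ty":0,"tz":0,"fingers":0.04},{"wx":0,"wy":0,"wz":0,"tx":0,"ty":0,"tz":-0.03,"fingers":0.04},{"wx":0,"wy":0,"wz":0,"tx":0,"ty":0,"tz":-0.05,"fingers":0.06}]'
python3 -m pendant '[{"wx":0,"wy":0,"wz":0,"tx":0,"ty":0,"tz":-0.05,"fingers":0.06},{"wx":0,"wy":0,"wz":0,"tx":0,"ty":0,"tz":-0.05,"fingers":0.06},{"wx":0,"wy":0,"wz":0,"tx":0,"ty":0,"tz":-0.02,"fingers":0.06},{"wx":0,"wy":0,"wz":0,"tx":0,"ty":0,"tz":0,"fingers":0.06},{"wx":0,"wy":0,"wz":0,"tx":0,"ty":0,"tz":0,"fingers":0.06}]'>/dev/null
python3 - <<'E'
from h import *
im=snap("wrist","w12")
c=np.array([571.9,123.6]);yv=np.array([-.183,.983]);X=[[*(c+yv*58*(2-i)),81] for i in range(5)]
g=cv2.cvtColor(im["pixels"],cv2.COLOR_RGB2GRAY)
for q,(u,v) in enumerate(proj(im,X)):
    u,v=int(round(u)),int(round(v))
    if v<5: print(q+1,"off"); continue
    print(q+1,(u,v),"mean/min 9x9",g[v-4:v+5,u-4:u+5].mean().round(),g[v-4:v+5,u-4:u+5].min(), "row",g[v,u-20:u+21:2])
# any other blank on the bench: bright neutral blobs in the three earlier overhead views + side
im=snap("side"); hsv=cv2.cvtColor(im["pixels"],cv2.COLOR_RGB2HSV); m=(hsv[:,:,1]<28)&(hsv[:,:,2]>150); m[:140]=0
for ctr,s in blobs(m,15,900): print("side",ctr,s[2:],plane(im,[ctr],26).round()[0,:2])
go([467.7,90.9,120],10.5)
E
```

```text
t: 28.85
ee_pos: [591.8, 10.0, 166.8]
tool_rot: [-2.008, -2.411, 0.006]
force: [1.3, 0.1, 0.0]
opening: 45.7
finger_force: 0.0
1 off
2 (319, 23) mean/min 9x9 104.0 58 row [ 71  82 114 116 115 113 114 114 113  92  60  87 114 113 111 114 115 114
 114  89 107]
3 (319, 81) mean/min 9x9 21.0 6 row [ 67 106  67 114  51  26  22  14  18  23  26   8  31  20  13  28  83  94
  83 101  57]
4 (319, 133) mean/min 9x9 22.0 13 row [103 100 131 166  92 109  22  21  20  19  24  27  19  17  23  99 100 176
 110 102 101]
5 (319, 181) mean/min 9x9 178.0 112 row [ 99 100  98 104 162 122 135 186 187 178 133 166 185 187 173 145 165 100
 100 101  97]
side [341.4, 156.1] [6, 10, 28] [575. 439.]
side [410.8, 156.6] [12, 3, 23] [857. 453.]
side [263.1, 202.7] [4, 12, 31] [315.  83.]
side [346.0, 203.6] [9, 6, 41] [597.  94.]
side [239.6, 248.7] [29, 25, 316] [ 287. -163.]
side [393.0, 282.9] [9, 7, 36] [ 727. -280.]
side [249.0, 316.2] [86, 18, 522] [ 364. -417.]
side [228.8, 344.2] [43, 43, 478] [ 333. -505.]
side [343.5, 329.7] [18, 5, 18] [ 597. -446.]
side [201.6, 360.0] [7, 14, 16] [ 282. -552.]
side [348.1, 387.9] [10, 17, 55] [ 609. -601.]
t 29.45 at [593.    9.9 287. ] yaw 10.4 open 60.1 F [-0.6 -0.4 -0.2] ff 0.0
 turn first w [-0.002 -0.001 -0.001] | shift now axes m [ 0.1021 -0.1083  0.1673] | after turn [ 0.1024 -0.1085  0.167 ]
```

Rings 1, 2 and 5 hold blanks, and no fourth blank is on the bench (the other bright spots are known clutter). Now the lid.

```bash
python3 -m pendant '[{"wx":0,"wy":0,"wz":0,"tx":0.034,"ty":-0.036,"tz":0,"fingers":0.05},{"wx":0,"wy":0,"wz":0,"tx":0.034,"ty":-0.036,"tz":0,"fingers":0.05},{"wx":0,"wy":0,"wz":0,"tx":0.034,"ty":-0.036,"tz":0,"fingers":0.05},{"wx":0,"wy":0,"wz":0,"tx":0,"ty":0,"tz":0.045,"fingers":0.05},{"wx":0,"wy":0,"wz":0,"tx":0,"ty":0,"tz":0.05,"fingers":0.05}]'>/dev/null
python3 -m pendant '[{"wx":0,"wy":0,"wz":0,"tx":0,"ty":0,"tz":0.05,"fingers":0.05},{"wx":0,"wy":0,"wz":0,"tx":0,"ty":0,"tz":0.045,"fingers":0.05},{"wx":0,"wy":0,"wz":0,"tx":0,"ty":0,"tz":0,"fingers":0.05},{"wx":0,"wy":0,"wz":0,"tx":0,"ty":0,"tz":0,"fingers":0.05}]'>/dev/null
python3 - <<'E'
from h import *
im=snap("wrist"); k=im["pixels"].astype(int).sum(2)<150; z=np.zeros_like(k); z[150:300,285:355]=1
b=blobs(k&z,200,9000); print(b); print(plane(im,[b[0][0]],33))
go([467.7,90.9,21],10.5)
E
```

```text
[([317.9, 210.4], [309, 187, 19, 58, 518])]
[[466.61977505  94.55658385  33.        ]]
t 30.4 at [470.3  90.3  99.6] yaw 10.4 open 50.1 F [-0.8  1.2  0.3] ff 0.0
 turn first w [ 0.002 -0.001 -0.002] | shift now axes m [ 0.001  -0.0026  0.0786] | after turn [ 0.0011 -0.0024  0.0786]
```

```bash
python3 -m pendant '[{"wx":0,"wy":0,"wz":0,"tx":0.0005,"ty":-0.002,"tz":0.04,"fingers":0.05},{"wx":0,"wy":0,"wz":0,"tx":0,"ty":0,"tz":0.037,"fingers":0.05},{"wx":0,"wy":0,"wz":0,"tx":0,"ty":0,"tz":0,"fingers":0.05},{"wx":0,"wy":0,"wz":0,"tx":0,"ty":0,"tz":0,"fingers":0.0},{"wx":0,"wy":0,"wz":0,"tx":0,"ty":0,"tz":0,"fingers":0.0}]' 45
python3 -m pendant '[{"wx":0,"wy":0,"wz":0,"tx":0,"ty":0,"tz":0,"fingers":0.0},{"wx":0,"wy":0,"wz":0,"tx":0,"ty":0,"tz":0,"fingers":0.0},{"wx":0,"wy":0,"wz":0,"tx":0,"ty":0,"tz":0,"fingers":0.0}]'
python3 -m pendant '[{"wx":0,"wy":0,"wz":0,"tx":0,"ty":0,"tz":-0.02,"fingers":0.0},{"wx":0,"wy":0,"wz":0,"tx":0,"ty":0,"tz":-0.04,"fingers":0.0},{"wx":0,"wy":0,"wz":0,"tx":0,"ty":0,"tz":-0.05,"fingers":0.0},{"wx":0,"wy":0,"wz":0,"tx":0,"ty":0,"tz":-0.04,"fingers":0.0},{"wx":0,"wy":0,"wz":0,"tx":0,"ty":0,"tz":0,"fingers":0.0}]'
python3 - <<'E'
from h import *
go([572.1,124.5,140],10.5)
E
```

```text
t: 30.9
ee_pos: [469.6, 91.4, 24.1]
tool_rot: [2.009, 2.412, 0.009]
force: [-0.0, -1.0, 0.4]
opening: 36.2
finger_force: 0.0
t: 31.2
ee_pos: [468.0, 91.4, 22.6]
tool_rot: [2.01, 2.414, 0.005]
force: [-1.1, 0.3, 8.2]
opening: 15.0
finger_force: 45.0
t: 31.7
ee_pos: [470.2, 91.4, 175.7]
tool_rot: [2.009, 2.412, 0.016]
force: [1.4, 0.8, -4.8]
opening: 15.5
finger_force: 45.0
t 31.7 at [470.2  91.4 175.7] yaw 10.4 open 15.5 F [ 1.4  0.8 -4.8] ff 45.0
 turn first w [ 0.01  -0.004 -0.001] | shift now axes m [0.014  0.1058 0.0367] | after turn [0.014  0.1062 0.0357]
```

```bash
python3 -m pendant '[{"wx":0,"wy":0,"wz":0,"tx":0.005,"ty":0.0355,"tz":0,"fingers":0.0},{"wx":0,"wy":0,"wz":0,"tx":0.005,"ty":0.0355,"tz":0,"fingers":0.0},{"wx":0,"wy":0,"wz":0,"tx":0.004,"ty":0.035,"tz":0,"fingers":0.0},{"wx":0,"wy":0,"wz":0,"tx":0,"ty":0,"tz":0.02,"fingers":0.0},{"wx":0,"wy":0,"wz":0,"tx":0,"ty":0,"tz":0.02,"fingers":0.0}]'>/dev/null
python3 -m pendant '[{"wx":0,"wy":0,"wz":0,"tx":0,"ty":0,"tz":0.01,"fingers":0.0},{"wx":0,"wy":0,"wz":0,"tx":0,"ty":0,"tz":0,"fingers":0.0},{"wx":0,"wy":0,"wz":0,"tx":0,"ty":0,"tz":0,"fingers":0.0},{"wx":0,"wy":0,"wz":0,"tx":0,"ty":0,"tz":0,"fingers":0.0}]'>/dev/null
python3 - <<'E'
from h import *
go([571.9,125.2,94],10.5); go([571.9,125.2,94],10.5)
E
```

```text
t 32.6 at [569.6 123.8 122.4] yaw 10.4 open 15.5 F [ 0.  -0.4 -4.5] ff 45.0
 turn first w [ 0.002 -0.001 -0.001] | shift now axes m [0.0009 0.0025 0.0285] | after turn [0.0009 0.0025 0.0284]
t 32.6 at [569.6 123.8 122.4] yaw 10.4 open 15.5 F [ 0.  -0.4 -4.5] ff 45.0
 turn first w [ 0.002 -0.001 -0.001] | shift now axes m [0.0009 0.0025 0.0285] | after turn [0.0009 0.0025 0.0284]
```

```bash
python3 -m pendant '[{"wx":0,"wy":0,"wz":0,"tx":0.0008,"ty":0.0024,"tz":0.008,"fingers":0.0},{"wx":0,"wy":0,"wz":0,"tx":0,"ty":0,"tz":0.005,"fingers":0.0},{"wx":0,"wy":0,"wz":0,"tx":0,"ty":0,"tz":0.002,"fingers":0.0},{"wx":0,"wy":0,"wz":0,"tx":0,"ty":0,"tz":0.002,"fingers":0.0},{"wx":0,"wy":0,"wz":0,"tx":0,"ty":0,"tz":0,"fingers":0.0}]'
python3 -m pendant '[{"wx":0,"wy":0,"wz":0,"tx":0,"ty":0,"tz":0.0015,"fingers":0.0},{"wx":0,"wy":0,"wz":0,"tx":0,"ty":0,"tz":0.0015,"fingers":0.0},{"wx":0,"wy":0,"wz":0,"tx":0,"ty":0,"tz":0,"fingers":0.0}]'
```

```text
t: 33.1
ee_pos: [571.1, 124.9, 104.4]
tool_rot: [-2.01, -2.414, -0.002]
force: [-0.1, -0.1, -3.8]
opening: 15.6
finger_force: 45.0
t: 33.4
ee_pos: [571.2, 125.0, 101.5]
tool_rot: [-2.01, -2.414, -0.002]
force: [-0.9, -0.0, -4.5]
opening: 15.6
finger_force: 45.0
```

The rim is passing over the box top without contact. Lower to the seat.

```bash
python3 -m pendant '[{"wx":0,"wy":0,"wz":0,"tx":0,"ty":0,"tz":0.003,"fingers":0.0},{"wx":0,"wy":0,"wz":0,"tx":0,"ty":0,"tz":0.002,"fingers":0.0},{"wx":0,"wy":0,"wz":0,"tx":0,"ty":0,"tz":0.001,"fingers":0.0},{"wx":0,"wy":0,"wz":0,"tx":0,"ty":0,"tz":0,"fingers":0.0}]'
python3 -m pendant '[{"wx":0,"wy":0,"wz":0,"tx":0,"ty":0,"tz":0.0005,"fingers":0.0},{"wx":0,"wy":0,"wz":0,"tx":0,"ty":0,"tz":0.0005,"fingers":0.0},{"wx":0,"wy":0,"wz":0,"tx":0,"ty":0,"tz":0,"fingers":0.0}]'
```

```text
t: 33.8
ee_pos: [571.2, 125.0, 95.4]
tool_rot: [-2.01, -2.414, -0.002]
force: [-1.0, 0.1, -4.0]
opening: 15.3
finger_force: 45.0
t: 34.1
ee_pos: [571.4, 125.0, 94.7]
tool_rot: [-2.011, -2.414, -0.002]
force: [0.3, -0.1, -3.9]
opening: 15.8
finger_force: 45.0
```

```bash
python3 -m pendant '[{"wx":0,"wy":0,"wz":0,"tx":0,"ty":0,"tz":0.0005,"fingers":0.0},{"wx":0,"wy":0,"wz":0,"tx":0,"ty":0,"tz":0.0003,"fingers":0.0},{"wx":0,"wy":0,"wz":0,"tx":0,"ty":0,"tz":0,"fingers":0.0}]'
python3 -m pendant '[{"wx":0,"wy":0,"wz":0,"tx":0,"ty":0,"tz":0,"fingers":0.05},{"wx":0,"wy":0,"wz":0,"tx":0,"ty":0,"tz":0,"fingers":0.05},{"wx":0,"wy":0,"wz":0,"tx":0,"ty":0,"tz":0,"fingers":0.05},{"wx":0,"wy":0,"wz":0,"tx":0,"ty":0,"tz":-0.04,"fingers":0.05},{"wx":0,"wy":0,"wz":0,"tx":0,"ty":0,"tz":-0.05,"fingers":0.05}]'
python3 -m pendant '[{"wx":0,"wy":0,"wz":0,"tx":-0.03,"ty":0,"tz":-0.04,"fingers":0.05},{"wx":0,"wy":0,"wz":0,"tx":-0.03,"ty":0,"tz":-0.04,"fingers":0.05},{"wx":0,"wy":0,"wz":0,"tx":-0.03,"ty":0,"tz":-0.04,"fingers":0.05},{"wx":0,"wy":0,"wz":0,"tx":0,"ty":0,"tz":0,"fingers":0.05},{"wx":0,"wy":0,"wz":0,"tx":0,"ty":0,"tz":0,"fingers":0.05}]'
python3 - <<'E'
from h import *
im=snap("wrist","wend"); p=im["pixels"].astype(int)
c=np.array([571.9,123.6,0]);yv=np.array([-.182,.983,0]);xv=np.array([.983,.182,0])
m=((p[:,:,2]-p[:,:,0])>-6).astype(np.uint8); pr=proj(im,[c+[0,0,87]+a*43*xv+b*156*yv for a,b in((1,1),(-1,1),(-1,-1),(1,-1))]); print("lid pred",pr.round().tolist())
a=int(pr[:,0].min())-15;b=int(pr[:,0].max())+15;m[:,:a]=0;m[:,b:]=0;m[int(pr[:,1].max())+15:]=0
m=cv2.morphologyEx(m,cv2.MORPH_OPEN,np.ones((7,7))); q=max(cv2.findContours(m,0,2)[0],key=cv2.contourArea); P=cv2.approxPolyDP(q,6,True).reshape(-1,2); print("lid seen",P.tolist()); print(plane(im,P,87).round(1).tolist())
k=p.sum(2)<150; z=np.zeros_like(k); z[:,a+20:b-20]=1; z[300:]=0
for bl in blobs(k&z,150,3000): print("knob",bl,plane(im,[bl[0]],105).round(1))
E
```

```text
t: 34.4
ee_pos: [571.4, 125.0, 94.7]
tool_rot: [-2.01, -2.414, -0.003]
force: [-3.1, -0.5, 5.1]
opening: 15.7
finger_force: 45.0
t: 34.9
ee_pos: [569.8, 124.5, 182.9]
tool_rot: [-2.01, -2.412, 0.005]
force: [0.3, 0.3, 0.8]
opening: 50.0
finger_force: 0.0
t: 35.4
ee_pos: [587.8, 35.8, 304.4]
tool_rot: [2.012, 2.412, 0.006]
force: [-0.4, 0.5, -0.9]
opening: 49.9
finger_force: 0.0
lid pred [[360.0, -52.0], [278.0, -52.0], [287.0, 228.0], [351.0, 227.0]]
lid seen [[280, 0], [288, 226], [349, 226], [356, 0]]
[[510.2, 223.6, 87.0], [558.4, -35.1, 87.0], [638.9, -20.5, 87.0], [592.0, 238.5, 87.0]]
knob ([318.5, 103.7], [312, 84, 14, 42, 541]) [[570.9 125.  105. ]]
```

The lid touched down at the seated height (94.7 mm against 94.6 expected), with its knob within 1–2 mm of where it was at the start. Everything is clear.

```bash
python3 -c "
from bench import robot; print(robot.hand_in())"
```

```text
the job is handed in; nothing more can be done
None
```

The job is handed in: the three blanks found (46, 40 and 22 mm) stand in rings 1, 2 and 5, sized by finger opening and camera rather than by offering each to the rings from the widest down, and the lid is back on squarely.

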